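# Lay out the beetle-keeping set in the display tray

### The job

Lay out the beetle set in the cork-floored display tray, where a tall log and a white dish already stand (leave them where they are). First stand the hollowed feeding block midway between the log and the dish; next put the small jar upright straight behind the block (towards the tray's taller back wall, away from the robot) and the half-log hide, flat side down, straight in front of the dish with its length parallel to the tray's front edge, each with a gap of about three centimetres; last of all, once these three stand, set the jelly cup upright into the hollow of the block.

Things in the scene. Friction and masses are not known exactly. Their poses are not given: they have to be found in the camera images.
- tray: Fixed display tray, plywood rim, brown cork floor 300 mm (x) by 320 mm (y). Origin: centre of underside, on the table. Cork surface 10 mm above origin; rims 8 mm thick, tops 22 mm up, at the back 40 mm. x axis points from front to the taller back wall (behind = +x, the side far from the robot). Log and dish stand on its y axis, 100 mm either side of the centre, sides vary.
- basket: Fixed shallow green plastic basket, 280 mm (x) by 320 mm (y) outside, walls 5 mm, rim 30 mm above the table; its floor is 5 mm above its origin (centre of the underside, on the table). The four parts to be laid out stand in it, each upright, their places shuffled, about 120 to 140 mm apart.
- log: Tall upright log with dark bark and pale cut top, 56 mm diameter, 85 mm high, 0.18 kg, loose, standing in the tray; stays where it is. Origin: centre of its underside.
- dish: Low white ceramic dish, 64 mm diameter, 16 mm high, loose, standing in the tray; stays where it is. Origin: centre of its underside; its axes are parallel to the tray's.
- block: Feeding block: short pale round log slice with dark bark round its lower half, 60 mm diameter, 36 mm high, about 0.08 kg, with a round hollow in its top, 42 mm diameter and 14 mm deep (the hollow's floor is 22 mm above the origin). Origin: centre of its underside, z up.
- cup: Closed white jelly cup with an amber top, a plain cylinder 35 mm diameter, 28 mm high, about 0.03 kg. Set in the hollow it stands 14 mm proud of the block. Origin: centre of its underside, z up.
- jar: The small jar (a big one of the same make, 84 mm diameter, and a spatula lie beyond the tray and basket and are not part of the job): closed round jar with tan contents and grey lid, 52 mm diameter (lid 48 mm, its lower edge 64 mm up), 76 mm high, about 0.14 kg; straight sides from the foot to 59 mm up. Origin: centre of its underside, z up.
- bark: Half-log hide: dark bark-covered piece with arched top and pale ends, 90 mm long (its y axis), 32 mm wide (x) and 32 mm high, sides upright in the lower 16 mm, flat underside, about 0.07 kg. Origin: centre of its underside, z up.
Things that resemble listed ones, but are neither listed nor needed, are in the scene too. There is more than one size of the dish; the job needs the smallest. What is shaped like the bark but orange or red is not meant.

How it is judged:
By the outcome, as a careful person would: the job done as asked, in the order asked, and still so for the second after the job is handed in, with the robot touching nothing.
It also fails if it takes over 115 s, if anything falls off the work surface, if the arm or the gripper's body presses on something with over 40 N, if the wrist force passes 120 N, or if a joint passes its speed limit or range.

### The arm

A 6-joint arm with a two-finger parallel gripper is mounted at the origin on the work surface. World frame = base frame: x ahead of the robot, y to its left, z up, the work surface at z = 0. Lengths are in m, angles in degrees, forces in N, time in s.
With the tool pointing down it reaches from about 0.3 to 0.75 m from the base axis. Payload 8.5 kg.
Tool frame: the origin (TCP) lies at the very end of the fingers, on their centre line; the grasp point (between the pads) lies 19 mm behind it; z points along the fingers, y is the direction in which the jaws open and shut (so a half turn about z gives the same grasp; the last joint's range is limited). The gripper opens to 85 mm and grips with 20 to 120 N. Pads are 22 mm wide; open, the fingers measure 114 mm over their backs; the gripper's body (76 mm by 85 mm) begins 54 mm behind the grasp point. The pads swing forward as they close: fully open they stand 13 mm farther back than shut.
Start: joints at [-79.257, 21.807, 74.336, -0, 83.858, -12.336], TCP at [0.216, -0.506, 0.231] pointing down, gripper open.
Joint ranges: [-178.18, 178.18], [-50.72, 133.34], [12.68, 142.11], [-81.47, 261.47], [9.98, 163.14], [-165.26, 165.26]. Speed limits (degrees/s): [136.94, 136.94, 180, 180, 180, 180].

### API

Orientations are given as a 3x3 rotation matrix whose columns are the frame's x, y, z axes.
In Python, from rig import env, vision, close_job, spotter gives the robot as it stands. The module is installed in compiled form; this text tells all that it offers.
- The arm moves only by the tool jog_arm, never from a script. Its argument "plan" is a list that holds one entry, the list of rows, each a list of 6 numbers: the shift along the tool's x, y, z in units of 40 mm (1.0 is 40 mm), then the turn, a rotation vector about the tool's x, y, z in units of 0.15 rad (1.0 is 0.15 rad). A call has 1 to 10 rows; each row shifts and turns the commanded pose from where the row before left it, along the tool's axes as they then stand; what a row does not reach is not made up. A row lasts 1/10 s, in which the tool goes at most 50 mm and 8.59 degrees, less where a joint would pass 70% of its speed; a pose out of reach is approached as far as the arm can. A call with a number of a shift or a turn outside -1 to 1 is refused whole. A call with a gripper value outside its range is refused whole. "grip" is the opening, from -1 (shut) to 1 (fully open), set as the call begins (left out, the last holds). The fingers move at their own pace and stop on an object; "squeeze" is the grip in N (left out, the last holds). Time passes only in rows, so rows that do not move let the fingers close. It gives the time, the measured TCP pose, the force and the opening at its end, in the units of the state.
- env.observe(): the state, without advancing time (a new reading comes with each control period).
- vision.get_image(name): name is "scene" or "top" or "wrist"; returns (picture, depth): 480x640x3 uint8, red, green, blue; 480x640 float32, m along the optical axis (not along the pixel's ray), 0 where there is no reading.
- vision.camera_info(name): a dict with "fx", "fy", "cx", "cy" (pixels), "rvec" (rotation vector, rad) and "tvec" (3), from world to camera coordinates, as OpenCV has them. Camera axes: x right, y down, z forward; pixel columns grow to the right and rows downward; lengths in m; the calibration is good to about 2 mm. A picture is of the moment at which its call begins: read the wrist's pose just before it. camera_info takes no time and is no camera call; for the wrist camera it gives the pose at the moment of the call.
- close_job(): hands the job in, once; it reports no verdict.
Trained networks look in the newest picture that a camera, given by its name, has taken for a name from the list of things; names that differ only in an ending like _2 or _b are one class to them, and where a whole thing is asked for, a point or a joint stands for the part that bears it (a point fixed in the world has none). Each returns a list of dicts, best first, with "score" (0 to 1); they miss things now and then, are a little off and sometimes report something else, mostly with a low value. They report only what shows in the picture. A call takes as long as a camera call. They do not tell look-alikes from the thing itself.
- spotter.trace(camera, query): "pixels" (480x640 bool, what is visible of it) and "rect" ([left, top, right, bottom] in pixels, round what is visible of it).
The state is a dict: "time_s": time; "q": joint angles; "qvel": joint speeds; "joint_efforts": joint torques, N m; "position": TCP position; "tool_rot": TCP orientation; "ft_force": force on the tool from outside, world axes, zero at the start; "wrist_torque": the same for the moment, N m; "grip_width": finger opening in m.
Only numpy, scipy, OpenCV 4.12 (cv2) and the standard library are available. Lean on these libraries where they do the work, as an engineer would, in place of code of your own. Each camera call takes 0.05 s, during which the arm holds its last target.

## Working session

There is one attempt and no reset: what is moved stays moved. The work goes in short steps, Python scripts to look and compute and a tool call to move; the robot and the scene stay as the last step left them, time stands still between calls to the robot, and variables do not carry over. Pictures are saved under pics/ and viewed, and the job is handed in when it is done.

Besides the shell and the picture viewer there is one more tool, called after "Request:" as name(argument=value, ...) on one line, values as JSON. jog_arm: Moves the arm, as the interface text tells. Its arguments: {"type":"object","properties":{"plan":{"type":"array"},"grip":{"type":"number"},"squeeze":{"type":"number"}},"required":["plan"]}

```bash
mkdir -p pics; python3 - <<'E'
from rig import env, vision, spotter
import cv2
s=env.observe(); print({k:(v if not hasattr(v,'round') else v) for k,v in s.items()})
for n in ["top","scene"]:
    p,d=vision.get_image(n); cv2.imwrite(f"pics/{n}0.png",p[:,:,::-1]); 
    import numpy as np; np.save(f"pics/{n}0.npy",d)
    print(n,vision.camera_info(n))
E
```

```text
{'time_s': 0.0, 'q': array([-7.92571876e+01,  2.18431580e+01,  7.43847906e+01, -3.99033071e-04,
        8.38577728e+01, -1.23365246e+01]), 'qvel': array([-0.0086467 ,  0.04683378, -0.01362886,  0.03682867,  0.07582673,
        0.07415735]), 'joint_efforts': array([ 7.01212339e-04, -4.48459733e+01, -2.31276244e+01, -1.02549686e-04,
        4.85489436e-03, -9.39976928e-06]), 'position': array([ 0.21553759, -0.50569428,  0.23069124]), 'tool_rot': array([[ 9.19962680e-01,  3.92005850e-01, -2.85681333e-04],
       [ 3.92005830e-01, -9.19961561e-01,  1.46860946e-03],
       [ 3.12887654e-04, -1.46305464e-03, -9.99998881e-01]]), 'ft_force': array([ 0.95241698,  0.19144794, -0.66177449]), 'wrist_torque': array([0.01013678, 0.01517427, 0.00320728]), 'grip_width': 0.08502365835834694}
top {'fx': 570.6241090543554, 'fy': 570.6241090543554, 'cx': 318.86412858314657, 'cy': 240.73544074779085, 'rvec': array([ 2.20338963, -2.15851647,  0.10293926]), 'tvec': array([-0.10110518,  0.48123567,  1.28841262])}
scene {'fx': 441.47657324620127, 'fy': 441.47657324620127, 'cx': 325.4142896196595, 'cy': 243.6711417659297, 'rvec': array([ 1.95254208,  1.71407909, -0.55461381]), 'tvec': array([ 0.00643693, -0.36543625,  1.25166908])}
```

View pics/top0.png

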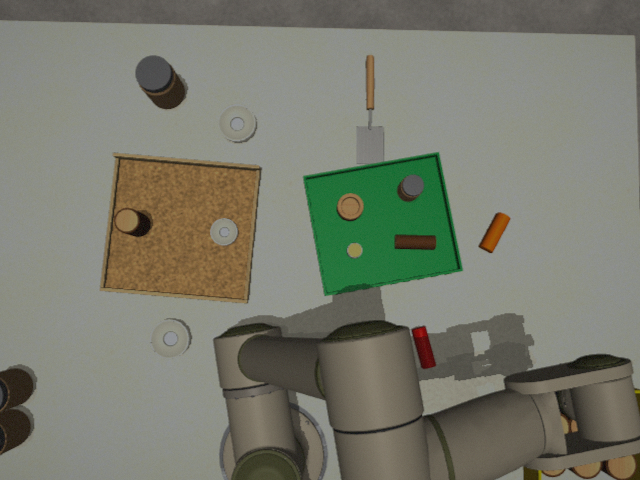

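View pics/scene0.png

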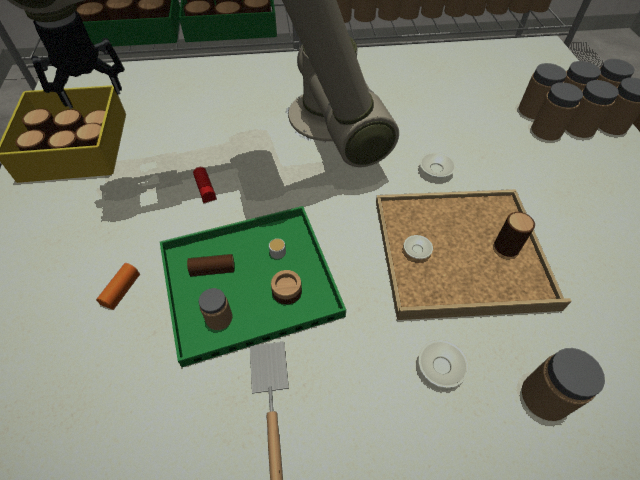

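```bash
cat > h.py <<'E'
import numpy as np, cv2
from rig import env, vision, spotter
def cam(n):
    c=vision.camera_info(n); K=np.array([[c['fx'],0,c['cx']],[0,c['fy'],c['cy']],[0,0,1]])
    R=cv2.Rodrigues(np.array(c['rvec'],float))[0]; return K,R,np.array(c['tvec'],float)
def pts3(c,d,mask):
    K,R,t=c; v,u=np.nonzero(mask&(d>0)); z=d[v,u]
    P=np.stack([(u-K[0,2])/K[0,0]*z,(v-K[1,2])/K[1,1]*z,z],1)
    return (P-t)@R
def ray(c,uv,h):  # pixel -> world at height z=h
    K,R,t=c; uv=np.atleast_2d(uv).astype(float)
    r=np.c_[(uv[:,0]-K[0,2])/K[0,0],(uv[:,1]-K[1,2])/K[1,1],np.ones(len(uv))]@R
    o=-t@R; return o+r*((h-o[2])/r[:,2])[:,None]
def proj(c,P):
    K,R,t=c; q=(np.atleast_2d(P)@R.T+t)@K.T; return q[:,:2]/q[:,2:]
E
python3 - <<'E'
from h import *
p,d=vision.get_image("top"); c=cam("top"); np.save("pics/top1.npy",d)
print("cam pos",-c[2]@c[1])
P=pts3(c,d,np.ones_like(d,bool)); print("table z", np.median(P[:,2]))
for n in ["tray","basket","log","dish","block","cup","jar","bark"]:
    for r in spotter.trace("top",n)[:4]:
        Q=pts3(c,d,r["pixels"])
        zt=np.percentile(Q[:,2],95); T=Q[Q[:,2]>zt-0.004]
        ctr,(w,h),a=cv2.minAreaRect(T[:,:2].astype(np.float32)*1000)
        print(n,round(r["score"],2),np.round(r["rect"]),len(Q),"top z",round(zt,4),"mean",T[:,:2].mean(0).round(4),"rect",np.round(ctr,1),round(w),round(h),round(a,1))
print(env.observe()["time_s"])
E
```

```text
cam pos [ 0.37018948 -0.0818802   1.32592326]
table z 0.0013173393965114362
tray 0.71 [101. 153. 261. 302.] 18971 top z 0.0246 mean [0.533  0.2298] rect [507.1 227.8] 337 317 86.2
tray 0.56 [396. 173. 422. 201.] 562 top z 0.0842 mean [ 0.6068 -0.2952] rect [ 606.6 -295.8] 45 45 46.1
basket 0.64 [304. 153. 463. 297.] 15197 top z 0.0289 mean [ 0.5304 -0.2404] rect [ 527.8 -234.5] 281 321 11.5
log 0.89 [114. 208. 154. 238.] 852 top z 0.0988 mean [0.5123 0.3263] rect [513.1 326.2] 52 55 1.7
dish 0.93 [215. 106. 256. 139.] 1092 top z 0.0247 mean [0.7594 0.1089] rect [757.1 107.8] 86 83 45.8
dish 0.91 [146. 320. 190. 358.] 1251 top z 0.0251 mean [0.2533 0.2439] rect [255.  242.9] 87 88 0.9
dish 0.55 [212. 216. 240. 245.] 594 top z 0.0285 mean [0.4998 0.1287] rect [500.6 128.2] 60 60 89.9
block 0.89 [338. 194. 360. 221.] 604 top z 0.0438 mean [ 0.5617 -0.1587] rect [ 562.5 -158.6] 57 56 55.3
cup 0.64 [346. 242. 362. 258.] 204 top z 0.0371 mean [ 0.4634 -0.1706] rect [ 463.7 -170. ] 31 32 66.5
cup 0.35 [115. 207. 151. 238.] 791 top z 0.0989 mean [0.5121 0.3261] rect [513.8 326.7] 54 52 64.7
jar 0.63 [397. 170. 423. 200.] 546 top z 0.0843 mean [ 0.6065 -0.2957] rect [ 606.6 -295.8] 45 45 46.1
bark 0.95 [392. 234. 436. 248.] 634 top z 0.0394 mean [ 0.4862 -0.3093] rect [ 485.3 -310.1] 25 90 0.3
bark 0.68 [412. 326. 436. 368.] 633 top z 0.0347 mean [ 0.2441 -0.3334] rect [ 247.7 -333.9] 90 24 12.2
bark 0.67 [479. 211. 510. 255.] 629 top z 0.0343 mean [ 0.5119 -0.4955] rect [ 512.3 -495.5] 23 91 59.1
bark 0.48 [398. 171. 423. 198.] 525 top z 0.0842 mean [ 0.606 -0.295] rect [ 606.  -295.2] 45 43 45.0
0.55
```

Request:
jog_arm(plan=[[[0,0,0,0,0,-0.92],[0,0,0,0,0,-0.92],[0,0,0,0,0,-0.92],[0,0,0,0,0,-0.92],[0,0,0,0,0,-0.92],[0,0,0,0,0,-0.92],[0,0,0,0,0,-0.92],[0,0,0,0,0,-0.92]]], grip=1)

```text
time_s: 1.35
position: [0.2156, -0.506, 0.2313]
tool_rot: [[0.058, 0.998, 0.0], [0.998, -0.058, -0.0], [-0.0, 0.0, -1.0]]
ft_force: [1.1, 0.0, -0.2]
grip_width: 0.0855
```

```bash
cat >> h.py <<'E'
def go(x,y,z):
    s=env.observe(); R=s["tool_rot"]; d=R.T@(np.array([x,y,z])-s["position"])
    print("pos",s["position"].round(4),"yaw_y",np.degrees(np.arctan2(R[1,1],R[0,1])).round(2),"t",s["time_s"],"w",round(s["grip_width"],4),"f",s["ft_force"].round(1))
    print("units",(d/0.04).round(3))
def snap(name,f):
    p,d=vision.get_image(name); c=cam(name); cv2.imwrite(f"pics/{f}.png",p[:,:,::-1]); np.save(f"pics/{f}.npy",d); return p,d,c
def grab(name,n,d,c):
    for r in spotter.trace(name,n)[:4]:
        Q=pts3(c,d,r["pixels"])
        if len(Q)<20: continue
        zt=np.percentile(Q[:,2],95); T=Q[Q[:,2]>zt-0.004]
        ctr,(w,h),a=cv2.minAreaRect(T[:,:2].astype(np.float32)*1000)
        print(n,round(r["score"],2),np.round(r["rect"]),len(Q),"top z",round(zt,4),"mean",T[:,:2].mean(0).round(4),"rect",np.round(ctr,1),round(w,1),round(h,1),round(a,1))
E
python3 - <<'E'
from h import *
print(env.observe()["tool_rot"].round(3)); go(0.5,-0.159,0.231)
E
```

```text
[[ 0.058  0.998  0.   ]
 [ 0.998 -0.058 -0.   ]
 [-0.     0.    -1.   ]]
pos [ 0.2156 -0.506   0.2313] yaw_y -3.34 t 1.35 w 0.0855 f [ 1.1  0.  -0.2]
units [9.073e+00 6.593e+00 8.000e-03]
```

Request:
jog_arm(plan=[[[0.5,0.4,0,0,0,-0.04],[0.9,0.7,0,0,0,0],[0.9,0.7,0,0,0,0],[0.9,0.7,0,0,0,0],[0.9,0.7,0,0,0,0],[0.9,0.7,0,0,0,0],[0.9,0.7,0,0,0,0],[0.9,0.7,0,0,0,0],[0.9,0.7,0,0,0,0],[0.9,0.7,0,0,0,0]]])

```text
time_s: 2.35
position: [0.5042, -0.1766, 0.2315]
tool_rot: [[0.058, 0.998, 0.0], [0.998, -0.058, -0.0], [-0.0, 0.0, -1.0]]
ft_force: [0.0, -1.7, 0.5]
grip_width: 0.0854
```

```bash
python3 - <<'E'
from h import *
go(0.562,-0.159,0.231); s=env.observe()
p,d,c=snap("wrist","w1"); C=-c[2]@c[1]; print("campos rel tool",s["tool_rot"].T@(C-s["position"]))
for n in ["block","cup","jar","bark"]: grab("wrist",n,d,c)
go(0.562,-0.159,0.231)
E
```

```text
pos [ 0.5042 -0.1766  0.2315] yaw_y -3.33 t 2.35 w 0.0854 f [ 0.  -1.7  0.5]
units [0.522 1.417 0.013]
campos rel tool [ 0.08276626  0.00136904 -0.14366761]
block 0.9 [351. 152. 420. 221.] 3437 top z 0.043 mean [ 0.5671 -0.1567] rect [ 567.1 -157.8] 58.5 59.0 26.5
cup 0.7 [263. 187. 298. 220.] 1092 top z 0.0356 mean [ 0.4679 -0.1692] rect [ 467.7 -169.2] 33.0 33.8 86.7
jar 0.92 [396. 281. 447. 360.] 1781 top z 0.0822 mean [ 0.5937 -0.2922] rect [ 593.5 -292.9] 11.3 38.9 1.2
bark 0.85 [ 63. 319. 158. 372.] 2766 top z 0.0327 mean [ 0.2539 -0.3309] rect [ 252.1 -332. ] 91.7 22.8 16.4
bark 0.69 [300. 279. 335. 368.] 2401 top z 0.0382 mean [ 0.4913 -0.3073] rect [ 491.2 -309.5] 22.3 91.0 0.2
bark 0.21 [352. 151. 419. 221.] 3455 top z 0.043 mean [ 0.5671 -0.1566] rect [ 567.3 -157.5] 59.0 58.6 19.1
pos [ 0.503  -0.1784  0.2312] yaw_y -3.3 t 2.6 w 0.0853 f [ 0.  -0.2  0.1]
units [0.568 1.445 0.005]
```

View pics/w1.png

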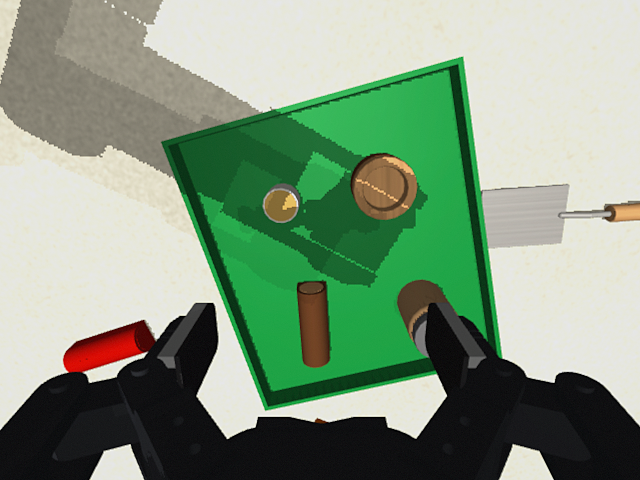

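```bash
python3 - <<'E'
from h import *
p,d,c=snap("wrist","w2"); 
for n in ["block","cup"]: grab("wrist",n,d,c)
p,d,c=snap("top","t2"); 
grab("top","block",d,c)
go(0.565,-0.158,0.1)
E
```

```text
block 0.93 [350. 154. 419. 217.] 3385 top z 0.043 mean [ 0.5631 -0.162 ] rect [ 563.3 -163. ] 58.3 57.4 78.9
cup 0.88 [264. 181. 300. 218.] 1078 top z 0.0358 mean [ 0.4644 -0.1748] rect [ 464.5 -175.3] 33.5 32.9 71.2
block 0.63 [337. 214. 347. 224.] 59 top z 0.0436 mean [ 0.541 -0.147] rect [ 540.4 -147.4] 24.6 7.7 58.1
pos [ 0.5027 -0.1791  0.2314] yaw_y -3.42 t 2.85 w 0.0851 f [0.6 0.6 0.2]
units [0.619 1.523 3.285]
```

Request:
jog_arm(plan=[[[0.2,0.5,0.6,0,0,0],[0.2,0.5,0.8,0,0,0],[0.14,0.48,0.8,0,0,0],[0,0,0.7,0,0,0],[0,0,0.4,0,0,0],[0,0,0,0,0,0],[0,0,0,0,0,0]]])

```text
time_s: 3.55
position: [0.5636, -0.1607, 0.1]
tool_rot: [[0.059, 0.998, 0.001], [0.998, -0.059, -0.0], [-0.0, 0.001, -1.0]]
ft_force: [0.8, -1.0, 0.4]
grip_width: 0.0854
```

```bash
python3 - <<'E'
from h import *
p,d,c=snap("wrist","w3"); 
for n in ["block"]: grab("wrist",n,d,c)
go(0.563,-0.161,0.01)
E
```

```text
block 0.82 [274. 199. 370. 305.] 7982 top z 0.0433 mean [ 0.5647 -0.1612] rect [ 564.6 -162.4] 58.4 58.8 45.1
pos [ 0.564  -0.1606  0.1007] yaw_y -3.35 t 3.65 w 0.0852 f [0.4 0.6 0.6]
units [-0.008 -0.029  2.268]
```

View pics/w3.png

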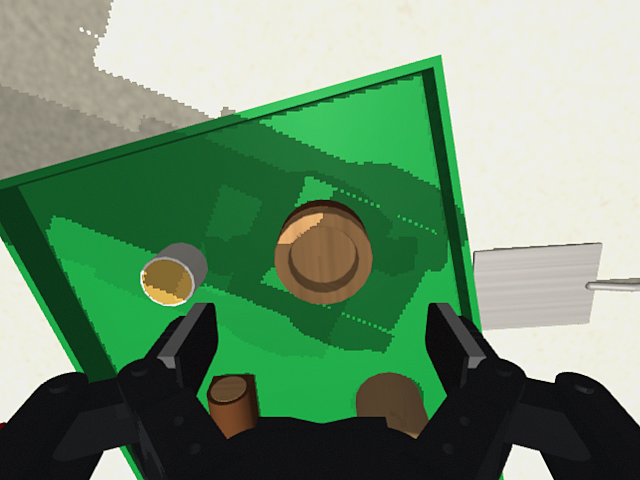

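Request:
jog_arm(plan=[[[-0.03,0.01,0.6,0,0,0],[0,0,0.8,0,0,0],[0,0,0.5,0,0,0],[0,0,0.3,0,0,0],[0,0,0,0,0,0]]])

```text
time_s: 4.15
position: [0.5637, -0.1613, 0.0109]
tool_rot: [[0.058, 0.998, -0.001], [0.998, -0.058, 0.001], [0.0, -0.001, -1.0]]
ft_force: [-0.2, 0.4, 0.6]
grip_width: 0.0857
```

Request:
jog_arm(plan=[[[0,0,0,0,0,0],[0,0,0,0,0,0],[0,0,0,0,0,0],[0,0,0,0,0,0],[0,0,0,0,0,0],[0,0,0,0,0,0]]], grip=-1, squeeze=40)

```text
time_s: 4.75
position: [0.5647, -0.1617, 0.0131]
tool_rot: [[0.058, 0.998, 0.003], [0.998, -0.058, -0.002], [-0.001, 0.003, -1.0]]
ft_force: [-0.2, 0.4, 6.0]
grip_width: 0.0587
```

Request:
jog_arm(plan=[[[0,0,-0.2,0,0,0],[0,0,-0.5,0,0,0],[0,0,-0.7,0,0,0],[0,0,-0.7,0,0,0],[0,0,-0.7,0,0,0]]])

```text
time_s: 5.25
position: [0.5638, -0.1612, 0.1253]
tool_rot: [[0.058, 0.998, 0.001], [0.998, -0.058, -0.0], [-0.0, 0.001, -1.0]]
ft_force: [0.1, -0.5, -0.8]
grip_width: 0.058
```

Request:
jog_arm(plan=[[[0.3,-0.2,-0.6,0,0,0],[0.7,-0.3,-0.6,0,0,0],[0.8,-0.4,-0.5,0,0,0],[0.8,-0.4,-0.2,0,0,0],[0.8,-0.4,0,0,0,-0.04],[0.7,-0.3,0,0,0,0],[0.5,0,0,0,0,0],[0,0,0,0,0,0],[0,0,0,0,0,0]]])

```text
time_s: 6.15
position: [0.4944, 0.0269, 0.1999]
tool_rot: [[0.051, 0.999, 0.001], [0.999, -0.051, -0.0], [-0.0, 0.001, -1.0]]
ft_force: [0.6, -0.6, -0.6]
grip_width: 0.0583
```

```bash
python3 - <<'E'
from h import *
p,d,c=snap("wrist","w4"); 
for n in ["log","dish","tray"]: grab("wrist",n,d,c)
go(0.507,0.227,0.14)
E
```

```text
dish 0.91 [ 0.  1. 36. 15.] 385 top z 0.0248 mean [0.2654 0.2   ] rect [266.9 199.5] 10.8 29.0 89.7
dish 0.88 [287.  53. 364. 134.] 4851 top z 0.0273 mean [0.5007 0.1257] rect [500.9 124.5] 61.3 61.8 9.1
dish 0.84 [577.  45. 640. 161.] 5514 top z 0.024 mean [0.7361 0.1003] rect [739.5  99.5] 52.7 89.4 12.2
dish 0.69 [120.   2. 544. 184.] 64603 top z 0.027 mean [0.5744 0.1072] rect [501.3 125.2] 137.8 315.6 86.3
tray 0.63 [122.   2. 544. 184.] 64556 top z 0.0275 mean [0.6055 0.1129] rect [501.7 124.9] 137.4 315.7 86.4
pos [0.4945 0.0262 0.1994] yaw_y -3.05 t 6.35 w 0.0585 f [ 0.3 -0.1 -1.3]
units [5.03  0.046 1.483]
```

View pics/w4.png

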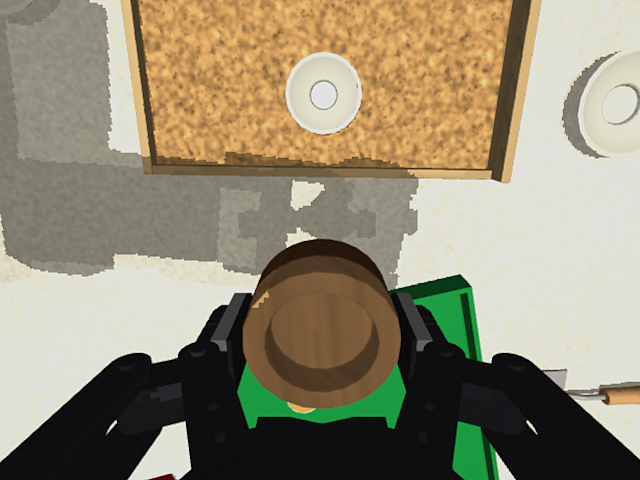

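Request:
jog_arm(plan=[[[0.3,0,0,0,0,0.08],[0.7,0,0,0,0,0],[0.8,0,0,0,0,0],[0.7,0,0,0,0,0],[0.4,0,0,0,0,0],[0.1,0,0,0,0,0],[0,0,0,0,0,0],[0,0,0,0,0,0]]])

```text
time_s: 7.15
position: [0.502, 0.1458, 0.1993]
tool_rot: [[0.065, 0.998, -0.0], [0.998, -0.065, -0.0], [-0.0, -0.0, -1.0]]
ft_force: [-0.3, -0.6, -1.8]
grip_width: 0.0586
```

```bash
python3 - <<'E'
from h import *
p,d,c=snap("wrist","w5"); 
for n in ["log","dish","tray","block"]: grab("wrist",n,d,c)
go(0.5075,0.2235,0.14)
p,d,c=snap("top","t5"); 
for n in ["log","dish","tray","block"]: grab("top",n,d,c)
E
```

```text
log 0.92 [291.   2. 355.  25.] 1241 top z 0.071 mean [0.512  0.2973] rect [512.  297.7] 3.0 23.2 85.8
dish 0.82 [553. 189. 640. 283.] 6488 top z 0.0244 mean [0.7568 0.1037] rect [754.3 104.1] 82.3 88.4 10.0
dish 0.64 [289. 199. 358. 246.] 2366 top z 0.0277 mean [0.5017 0.1381] rect [502.8 144.1] 60.6 62.5 83.9
dish 0.6 [  0.  64.  78. 175.] 7038 top z 0.0242 mean [0.2695 0.2362] rect [266.8 236. ] 89.6 66.1 71.2
tray 0.71 [115.   0. 542. 312.] 102031 top z 0.0283 mean [0.6492 0.1875] rect [505.5 183.9] 254.6 314.9 86.2
block 0.56 [244. 240. 402. 410.] 21046 top z 0.2289 mean [0.5016 0.1472] rect [501.7 144.9] 58.8 60.1 4.6
pos [0.502  0.1462 0.1994] yaw_y -3.72 t 7.4 w 0.0582 f [-0.2  0.1 -0.6]
units [1.938 0.012 1.484]
dish 0.83 [213. 109. 255. 140.] 1139 top z 0.0247 mean [0.7574 0.1115] rect [756.6 108.7] 87.2 86.9 89.3
dish 0.74 [211. 215. 238. 246.] 565 top z 0.0285 mean [0.4988 0.1246] rect [498.9 125.2] 55.6 60.3 69.5
tray 0.96 [101. 154. 262. 302.] 9177 top z 0.0381 mean [0.6398 0.2104] rect [528.7 231.8] 333.6 286.0 83.7
block 0.65 [210. 216. 214. 233.] 98 top z 0.2586 mean [0.4603 0.0867] rect [461.7  86.8] 10.6 0.5 3.6
```

View pics/w5.png

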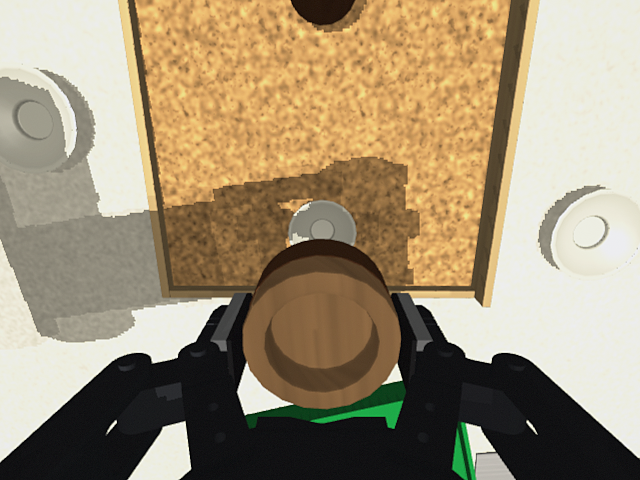

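Request:
jog_arm(plan=[[[0.3,0,0.1,0,0,0],[0.6,0,0.4,0,0,0],[0.65,0.01,0.7,0,0,0],[0.42,0,0.8,0,0,0],[0,0,0.8,0,0,0],[0,0,0.7,0,0,0],[0,0,0.5,0,0,0],[0,0,0.3,0,0,0],[0,0,0.15,0,0,0],[0,0,0,0,0,0]]])

```text
time_s: 8.65
position: [0.5073, 0.2256, 0.0211]
tool_rot: [[0.064, 0.998, -0.0], [0.998, -0.064, -0.0], [-0.0, -0.0, -1.0]]
ft_force: [-0.3, 0.0, -1.5]
grip_width: 0.0587
```

```bash
python3 - <<'E'
from h import *
p,d,c=snap("wrist","w6"); 
for n in ["log","block"]: grab("wrist",n,d,c)
go(0.5075,0.225,0.0185)
E
```

```text
log 0.67 [160.   0. 492. 156.] 38788 top z 0.0983 mean [0.5131 0.3125] rect [513.  309.9] 25.9 55.3 86.3
block 0.81 [243. 239. 404. 407.] 21003 top z 0.0514 mean [0.5071 0.2271] rect [507.  224.7] 59.2 59.2 45.5
pos [0.5079 0.2256 0.0223] yaw_y -3.67 t 8.8 w 0.0584 f [ 0.2  0.  -1.3]
units [-0.015 -0.009  0.094]
```

View pics/w6.png

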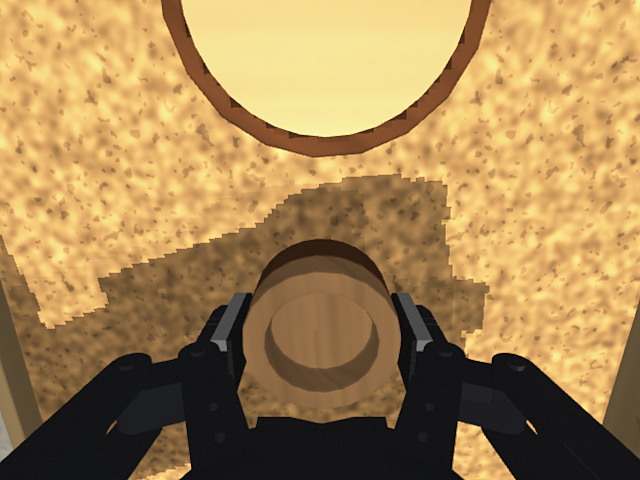

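Request:
jog_arm(plan=[[[0,0,0.06,0,0,0],[0,0,0.04,0,0,0],[0,0,0,0,0,0]]])

```text
time_s: 9.1
position: [0.5076, 0.2254, 0.0181]
tool_rot: [[0.064, 0.998, 0.001], [0.998, -0.064, 0.0], [0.0, 0.001, -1.0]]
ft_force: [-1.6, -0.1, 4.5]
grip_width: 0.0582
```

Request:
jog_arm(plan=[[[0,0,0,0,0,0],[0,0,0,0,0,0],[0,0,0,0,0,0],[0,0,0,0,0,0],[0,0,-0.1,0,0,0],[0,0,-0.4,0,0,0],[0,0,-0.8,0,0,0],[0,0,-0.8,0,0,0],[0,0,-0.8,0,0,0],[0,0,-0.8,0,0,0]]], grip=1)

```text
time_s: 10.1
position: [0.5071, 0.2253, 0.167]
tool_rot: [[0.064, 0.998, 0.0], [0.998, -0.064, 0.0], [0.0, 0.0, -1.0]]
ft_force: [0.3, -0.2, -0.3]
grip_width: 0.0854
```

```bash
python3 - <<'E'
from h import *
p,d,c=snap("wrist","w7"); 
for n in ["block"]: grab("wrist",n,d,c)
go(0.607,-0.296,0.2)
E
```

```text
block 0.85 [282. 181. 360. 267.] 4993 top z 0.0532 mean [0.5102 0.2262] rect [510.1 225.2] 58.8 58.8 27.9
pos [0.509  0.2258 0.1698] yaw_y -3.66 t 10.2 w 0.0852 f [ 0.9 -0.1 -0.4]
units [-12.861   3.284  -0.757]
```

Request:
jog_arm(plan=[[[-0.4,0.1,-0.6,0,0,0],[-0.9,0.2,-0.6,0,0,0],[-1,0.25,-0.5,0,0,0],[-1,0.25,-0.3,0,0,0],[-1,0.25,0,0,0,0],[-1,0.25,0,0,0,0],[-1,0.25,0,0,0,0],[-1,0.25,0,0,0,0],[-1,0.25,0,0,0,0],[-1,0.25,0,0,0,0]]])

```text
time_s: 11.2
position: [0.5752, -0.1534, 0.2446]
tool_rot: [[0.064, 0.998, -0.001], [0.998, -0.064, 0.001], [0.001, -0.001, -1.0]]
ft_force: [0.4, 0.4, 0.4]
grip_width: 0.0852
```

Request:
jog_arm(plan=[[[-1,0.25,0,0,0,0],[-1,0.25,0,0,0,0],[-1,0.25,0,0,0,0],[-0.6,0.25,0,0,0,0],[-0.1,0.1,0,0,0,0],[0,0,0,0,0,0],[0,0,0,0,0,0],[0,0,0,0,0,0]]])

```text
time_s: 12.0
position: [0.6098, -0.3009, 0.2457]
tool_rot: [[0.063, 0.998, 0.0], [0.998, -0.063, 0.0], [0.0, 0.0, -1.0]]
ft_force: [1.1, -0.2, 0.0]
grip_width: 0.0854
```

```bash
python3 - <<'E'
from h import *
p,d,c=snap("wrist","w8"); 
for n in ["jar","bark"]: grab("wrist",n,d,c)
go(0.607,-0.296,0.2)
p,d,c=snap("top","t8")
for n in ["tray","log","dish","block"]: grab("top",n,d,c)
E
```

```text
jar 0.93 [292. 169. 348. 241.] 2854 top z 0.0834 mean [ 0.6082 -0.2983] rect [ 608.7 -299. ] 47.6 46.6 84.5
bark 0.72 [214. 334. 292. 389.] 2580 top z 0.0337 mean [ 0.5137 -0.4987] rect [ 513.7 -499.8] 22.8 90.4 61.8
bark 0.6 [  0. 220.  49. 265.] 1309 top z 0.0332 mean [ 0.2807 -0.3285] rect [ 276.5 -328.9] 33.6 22.4 16.1
bark 0.57 [187. 174. 234. 265.] 3103 top z 0.0386 mean [ 0.4882 -0.3125] rect [ 488.3 -314.5] 90.3 23.4 89.5
pos [ 0.6099 -0.3014  0.2458] yaw_y -3.61 t 12.15 w 0.0857 f [ 0.1 -0.4 -0.3]
units [ 0.13  -0.08   1.144]
tray 0.68 [ 98. 151. 262. 299.] 14731 top z 0.0262 mean [0.5804 0.2503] rect [505.7 204.1] 383.0 316.7 86.2
log 0.7 [116. 206. 155. 239.] 840 top z 0.0991 mean [0.513  0.3271] rect [512.9 327.8] 52.8 52.8 25.6
dish 0.69 [214. 108. 254. 140.] 1134 top z 0.0245 mean [0.758  0.1105] rect [757.1 108.1] 88.2 87.3 87.8
dish 0.59 [146. 322. 187. 358.] 1025 top z 0.0246 mean [0.2588 0.2579] rect [257.8 252.1] 69.3 85.2 68.8
dish 0.46 [209. 216. 235. 235.] 221 top z 0.0302 mean [0.5045 0.1207] rect [490.2  88.1] 141.7 46.1 67.7
block 0.83 [163. 215. 193. 242.] 597 top z 0.049 mean [0.5052 0.227 ] rect [506.1 225. ] 56.0 56.7 45.7
```

View pics/w8.png

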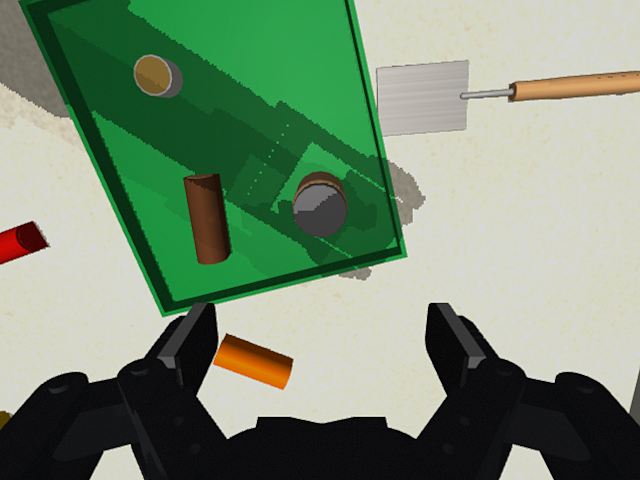

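Request:
jog_arm(plan=[[[0.06,-0.04,0.3,0,0,0],[0,0,0.8,0,0,0],[0,0,1,0,0,0],[0,0,1,0,0,0],[0,0,1,0,0,0],[0,0,0.8,0,0,0],[0,0,0.4,0,0,0],[0,0,0.05,0,0,0],[0,0,0,0,0,0]]], grip=0.65)

```text
time_s: 13.3
position: [0.6086, -0.2999, 0.0317]
tool_rot: [[0.064, 0.998, 0.0], [0.998, -0.064, -0.0], [-0.0, 0.0, -1.0]]
ft_force: [0.2, 0.1, 0.1]
grip_width: 0.0705
```

Request:
jog_arm(plan=[[[0,0,0,0,0,0],[0,0,0,0,0,0],[0,0,0,0,0,0],[0,0,0,0,0,0],[0,0,0,0,0,0],[0,0,0,0,0,0]]], grip=-1, squeeze=45)

```text
time_s: 13.9
position: [0.6091, -0.3003, 0.0332]
tool_rot: [[0.064, 0.998, 0.003], [0.998, -0.064, -0.002], [-0.002, 0.003, -1.0]]
ft_force: [-0.2, 0.3, 6.1]
grip_width: 0.0505
```

Request:
jog_arm(plan=[[[0,0,-0.2,0,0,0],[0,0,-0.5,0,0,0],[0,0,-0.7,0,0,0],[0,0,-0.7,0,0,0],[0,0,-0.7,0,0,0],[0,0,-0.7,0,0,0],[0,0,-0.5,0,0,0],[0,0,-0.2,0,0,0]]])

```text
time_s: 14.7
position: [0.6087, -0.2999, 0.2021]
tool_rot: [[0.064, 0.998, 0.003], [0.998, -0.064, -0.002], [-0.002, 0.003, -1.0]]
ft_force: [-0.8, -0.1, -2.9]
grip_width: 0.0506
```

Request:
jog_arm(plan=[[[0.3,0,-0.1,0,0,0],[0.7,-0.1,0,0,0,0],[0.9,-0.1,0,0,0,0],[0.9,-0.1,0,0,0,0],[0.9,-0.1,0,0,0,0],[0.9,-0.1,0,0,0,0],[0.9,-0.1,0,0,0,0],[0.9,-0.1,0,0,0,0],[0.9,-0.1,0,0,0,0],[0.9,-0.1,0,0,0,0]]])

```text
time_s: 15.7
position: [0.5923, 0.0322, 0.2022]
tool_rot: [[0.064, 0.998, -0.002], [0.998, -0.064, 0.001], [0.0, -0.003, -1.0]]
ft_force: [0.3, -0.4, -1.4]
grip_width: 0.0503
```

Request:
jog_arm(plan=[[[0.8,-0.1,0,0,0,0],[0.6,0,0,0,0,0],[0.3,0,0,0,0,0],[0,0,0,0,0,0],[0,0,0,0,0,0],[0,0,0,0,0,0]]])

```text
time_s: 16.3
position: [0.5938, 0.0969, 0.2031]
tool_rot: [[0.065, 0.998, -0.0], [0.998, -0.065, -0.0], [-0.0, -0.0, -1.0]]
ft_force: [-0.8, -0.4, -1.4]
grip_width: 0.0502
```

```bash
python3 - <<'E'
from h import *
p,d,c=snap("wrist","w9"); 
for n in ["jar","block","log","dish","tray"]: grab("wrist",n,d,c)
go(0.594,0.2195,0.04)
E
```

```text
jar 0.78 [246. 230. 398. 425.] 22440 top z 0.2528 mean [0.5936 0.1022] rect [593.5 100.9] 43.4 47.0 89.4
block 0.72 [158.  18. 246. 104.] 6019 top z 0.048 mean [0.5076 0.2247] rect [507.3 223.6] 58.9 59.0 48.6
block 0.58 [183. 150. 251. 220.] 3818 top z 0.0276 mean [0.4993 0.1249] rect [500.7 125. ] 61.3 61.9 86.5
dish 0.61 [184. 149. 249. 219.] 3823 top z 0.0276 mean [0.4995 0.1248] rect [500.7 124.6] 61.4 62.3 75.7
dish 0.57 [455. 139. 553. 239.] 7720 top z 0.0245 mean [0.7609 0.105 ] rect [757.5 104.3] 88.4 88.9 31.4
tray 0.56 [  0.   0. 412. 265.] 83057 top z 0.0238 mean [0.5079 0.1496] rect [503.2 164. ] 214.2 317.0 86.1
pos [0.5938 0.0976 0.2033] yaw_y -3.7 t 16.6 w 0.0509 f [-1.3  0.3 -1.9]
units [ 3.043 -0.193  4.084]
```

View pics/w9.png

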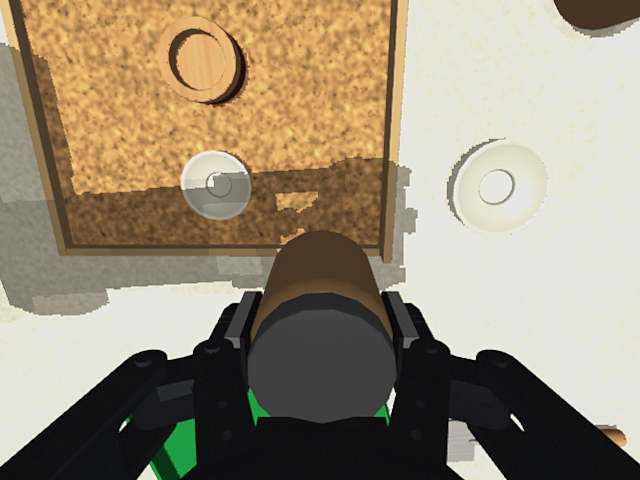

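Request:
jog_arm(plan=[[[0.3,0,0,0,0,0],[0.7,-0.1,0,0,0,0],[0.8,-0.1,0.2,0,0,0],[0.7,0,0.4,0,0,0],[0.4,0,0.7,0,0,0],[0.08,0,0.8,0,0,0],[0,0,0.8,0,0,0],[0,0,0.7,0,0,0],[0,0,0.4,0,0,0],[0,0,0,0,0,0]]])

```text
time_s: 17.6
position: [0.5921, 0.218, 0.0409]
tool_rot: [[0.064, 0.998, -0.005], [0.998, -0.064, -0.001], [-0.001, -0.005, -1.0]]
ft_force: [-0.3, 0.1, -0.4]
grip_width: 0.0504
```

```bash
python3 - <<'E'
from h import *
p,d,c=snap("wrist","w10"); 
for n in ["jar","block","log","tray"]: grab("wrist",n,d,c)
go(0.5935,0.2172,0.039)
E
```

```text
jar 0.75 [249. 229. 394. 427.] 22409 top z 0.0923 mean [0.5929 0.2234] rect [592.8 222. ] 43.6 47.2 89.8
block 0.79 [ 56. 220. 217. 365.] 16959 top z 0.0492 mean [0.5085 0.2286] rect [507.7 226.1] 59.9 56.3 7.8
log 0.91 [  0.   3. 194. 138.] 23996 top z 0.0987 mean [0.5334 0.313 ] rect [532.2 310.5] 34.0 15.1 68.8
tray 0.81 [  0.   1. 536. 480.] 128822 top z 0.0426 mean [0.6606 0.2578] rect [572.3 228.4] 219.4 189.3 86.3
pos [0.5941 0.2178 0.0447] yaw_y -3.66 t 17.85 w 0.0507 f [ 0.7  0.1 -1.3]
units [-0.015 -0.013  0.143]
```

View pics/w10.png

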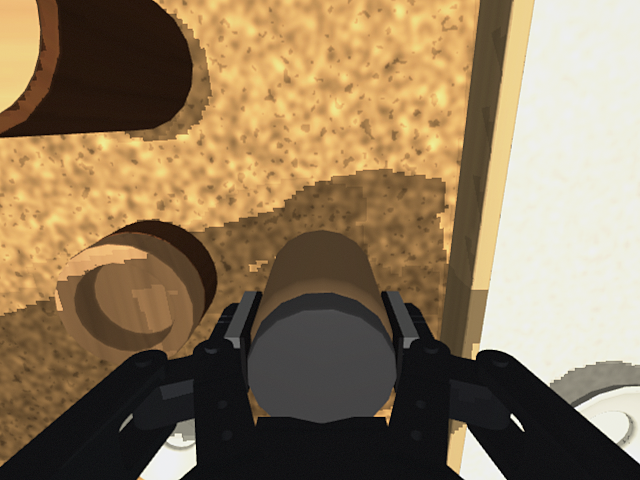

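Request:
jog_arm(plan=[[[0,0,0.06,0,0,0],[0,0,0.06,0,0,0],[0,0,0.03,0,0,0],[0,0,0,0,0,0],[0,0,0,0,0,0]]])

```text
time_s: 18.35
position: [0.5935, 0.2175, 0.0383]
tool_rot: [[0.064, 0.998, 0.001], [0.998, -0.064, 0.0], [0.0, 0.001, -1.0]]
ft_force: [-2.4, -0.2, 5.5]
grip_width: 0.0507
```

```bash
python3 - <<'E'
from h import *
go(0.5935,0.2172,0.039)
E
```

```text
pos [0.5935 0.2175 0.0383] yaw_y -3.67 t 18.35 w 0.0507 f [-2.4 -0.2  5.5]
units [-0.009  0.    -0.018]
```

Seated with 5.5 N contact. Release.

Request:
jog_arm(plan=[[[0,0,0,0,0,0],[0,0,0,0,0,0],[0,0,0,0,0,0],[0,0,0,0,0,0],[0,0,-0.1,0,0,0],[0,0,-0.4,0,0,0],[0,0,-0.8,0,0,0],[0,0,-0.9,0,0,0],[0,0,-0.9,0,0,0],[0,0,-0.9,0,0,0]]], grip=0.55)

```text
time_s: 19.35
position: [0.5932, 0.2174, 0.1992]
tool_rot: [[0.064, 0.998, 0.0], [0.998, -0.064, 0.0], [0.0, 0.0, -1.0]]
ft_force: [0.5, 0.0, -0.3]
grip_width: 0.0663
```

Request:
jog_arm(plan=[[[0,0,-0.3,0,0,0],[0,0,0,0,0,0],[0,0,0,0,0,0]]])

```text
time_s: 19.65
position: [0.5929, 0.2173, 0.2078]
tool_rot: [[0.064, 0.998, -0.002], [0.998, -0.064, -0.0], [-0.001, -0.002, -1.0]]
ft_force: [-0.8, -0.0, -0.8]
grip_width: 0.0665
```

```bash
python3 - <<'E'
from h import *
p,d,c=snap("wrist","w11"); 
for n in ["jar","block","log","dish"]: grab("wrist",n,d,c)
go(0.487,-0.3135,0.22)
E
```

```text
jar 0.77 [290. 178. 354. 255.] 3853 top z 0.0877 mean [0.5928 0.2197] rect [592.7 218.8] 47.6 46.9 87.0
block 0.61 [189. 176. 265. 245.] 4078 top z 0.0475 mean [0.5077 0.2254] rect [507.6 224.4] 58.0 59.2 32.0
log 0.59 [151.  38. 256. 126.] 7467 top z 0.0973 mean [0.5143 0.3249] rect [514.2 324.7] 54.5 54.9 86.3
dish 0.98 [210. 275. 267. 326.] 1652 top z 0.0272 mean [0.505  0.1308] rect [504.7 129.4] 49.8 62.0 51.1
dish 0.92 [449. 266. 536. 347.] 5307 top z 0.0238 mean [0.7607 0.102 ] rect [758.  105.2] 88.3 87.5 13.3
dish 0.76 [  0. 188.   9. 242.] 374 top z 0.0246 mean [0.2933 0.2278] rect [292.9 227.1] 51.0 10.8 69.8
pos [0.5932 0.2174 0.2081] yaw_y -3.67 t 19.9 w 0.066 f [ 1.2  0.5 -0.4]
units [-13.415  -1.8    -0.286]
```

View pics/w11.png

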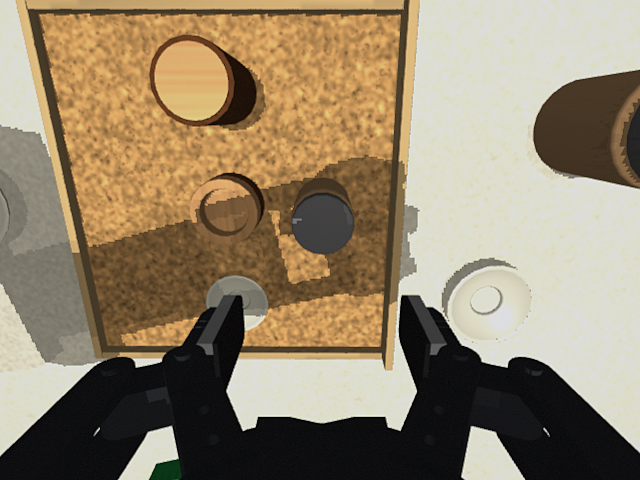

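Request:
jog_arm(plan=[[[-0.4,0,-0.3,0,0,0],[-0.9,-0.1,0,0,0,0],[-1,-0.15,0,0,0,0],[-1,-0.15,0,0,0,0],[-1,-0.15,0,0,0,0],[-1,-0.15,0,0,0,0],[-1,-0.15,0,0,0,0],[-1,-0.15,0,0,0,0],[-1,-0.15,0,0,0,0],[-1,-0.15,0,0,0,0]]], grip=0.6)

```text
time_s: 20.9
position: [0.5167, -0.1529, 0.2222]
tool_rot: [[0.064, 0.998, 0.001], [0.998, -0.064, -0.001], [-0.001, 0.001, -1.0]]
ft_force: [1.1, -0.1, 0.1]
grip_width: 0.0686
```

Request:
jog_arm(plan=[[[-1,-0.15,0,0,0,0],[-1,-0.15,0,0,0,0],[-1,-0.15,0,0,0,0],[-0.8,-0.05,0,0,0,0],[-0.3,0,0,0,0,0],[0,0,0,0,0,-0.43],[0,0,0,0,0,0],[0,0,0,0,0,0],[0,0,0,0,0,0]]])

```text
time_s: 21.8
position: [0.4874, -0.3123, 0.2216]
tool_rot: [[-0.0, 1.0, 0.0], [1.0, 0.0, -0.0], [-0.0, 0.0, -1.0]]
ft_force: [-0.3, 0.1, 0.0]
grip_width: 0.0682
```

```bash
python3 - <<'E'
from h import *
p,d,c=snap("wrist","w12"); 
for n in ["bark","cup"]: grab("wrist",n,d,c)
go(0.487,-0.3135,0.006)
p,d,c=snap("top","t12")
for n in ["log","dish","block","jar"]: grab("top",n,d,c)
E
```

```text
bark 0.89 [308. 159. 346. 256.] 3092 top z 0.0386 mean [ 0.4872 -0.3125] rect [ 487.  -314.3] 90.2 23.5 89.4
bark 0.64 [302. 331. 383. 396.] 2745 top z 0.0335 mean [ 0.5129 -0.4985] rect [ 513.4 -499.9] 22.1 90.4 62.0
bark 0.61 [ 28. 196. 140. 256.] 3447 top z 0.0336 mean [ 0.249  -0.3361] rect [ 248.  -336.5] 91.5 22.7 16.2
cup 0.84 [274.  23. 316.  69.] 1641 top z 0.0357 mean [ 0.4642 -0.1752] rect [ 464.1 -175.2] 34.6 33.2 89.8
pos [ 0.4874 -0.3125  0.2215] yaw_y 0.04 t 21.95 w 0.0686 f [-0.3  0.1  0.8]
units [-0.025 -0.011  5.387]
log 0.71 [112. 206. 154. 239.] 778 top z 0.0991 mean [0.5134 0.3262] rect [513.5 326.6] 53.8 51.2 52.5
dish 0.92 [208. 218. 239. 246.] 584 top z 0.0282 mean [0.5009 0.128 ] rect [500.5 128.4] 60.1 59.5 1.1
dish 0.69 [146. 320. 189. 360.] 1044 top z 0.0249 mean [0.2504 0.2525] rect [250.3 246.9] 90.4 74.2 35.2
dish 0.59 [217. 109. 257. 138.] 1094 top z 0.0246 mean [0.7579 0.1077] rect [755.8 107. ] 86.3 85.0 49.0
block 0.81 [162. 214. 194. 239.] 621 top z 0.0492 mean [0.5054 0.2274] rect [505.6 225.8] 55.5 57.3 62.1
jar 0.67 [168. 175. 197. 202.] 575 top z 0.0899 mean [0.5914 0.2209] rect [590.8 220.7] 43.3 44.9 74.0
```

View pics/w12.png

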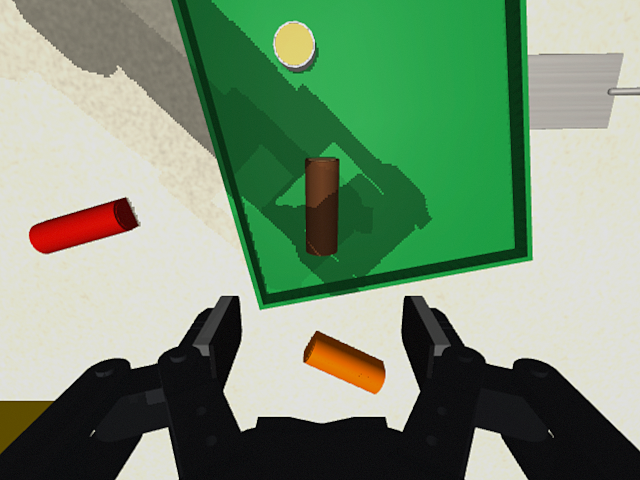

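Request:
jog_arm(plan=[[[-0.03,-0.01,0.4,0,0,0.05],[0,0,0.9,0,0,0],[0,0,1,0,0,0],[0,0,1,0,0,0],[0,0,0.9,0,0,0],[0,0,0.6,0,0,0],[0,0,0.35,0,0,0],[0,0,0.18,0,0,0],[0,0,0,0,0,0]]])

```text
time_s: 23.1
position: [0.4867, -0.3139, 0.0076]
tool_rot: [[0.007, 1.0, -0.001], [1.0, -0.007, 0.001], [0.001, -0.001, -1.0]]
ft_force: [0.6, -0.3, -0.2]
grip_width: 0.0681
```

Request:
jog_arm(plan=[[[0,0,0,0,0,0],[0,0,0,0,0,0],[0,0,0,0,0,0],[0,0,0,0,0,0],[0,0,0,0,0,0],[0,0,0,0,0,0],[0,0,0,0,0,0]]], grip=-1, squeeze=40)

```text
time_s: 23.8
position: [0.4873, -0.3144, 0.0092]
tool_rot: [[0.007, 1.0, 0.001], [1.0, -0.007, -0.001], [-0.001, 0.001, -1.0]]
ft_force: [-0.1, 1.9, 6.9]
grip_width: 0.0308
```

Request:
jog_arm(plan=[[[0,0,-0.2,0,0,0],[0,0,-0.5,0,0,0],[0,0,-0.7,0,0,0],[0,0,-0.7,0,0,0],[0,0,-0.7,0,0,0],[0,0,-0.7,0,0,0],[0,0,-0.7,0,0,0],[0,0,-0.3,0,0,0]]])

```text
time_s: 24.6
position: [0.4873, -0.3144, 0.1911]
tool_rot: [[0.007, 1.0, 0.003], [1.0, -0.007, -0.003], [-0.003, 0.003, -1.0]]
ft_force: [0.6, -0.4, -1.4]
grip_width: 0.0311
```

```bash
python3 - <<'E'
from h import *
p,d,c=snap("wrist","w13"); 
for n in ["bark"]: grab("wrist",n,d,c)
go(0.423,0.0,0.2)
E
```

```text
bark 0.91 [280. 204. 368. 421.] 16829 top z 0.2208 mean [ 0.4869 -0.3064] rect [ 486.8 -310.6] 84.2 22.9 89.5
bark 0.85 [  0. 201. 123. 265.] 4179 top z 0.0339 mean [ 0.2495 -0.3363] rect [ 248.3 -336.9] 92.4 23.0 17.0
bark 0.84 [359. 363. 374. 408.] 397 top z 0.0345 mean [ 0.5317 -0.5081] rect [ 521.9 -424.2] 16.3 200.2 6.6
pos [ 0.4872 -0.3143  0.1895] yaw_y -0.4 t 24.7 w 0.0311 f [ 0.5 -0.4 -2.7]
units [ 7.845 -1.658 -0.281]
```

View pics/w13.png

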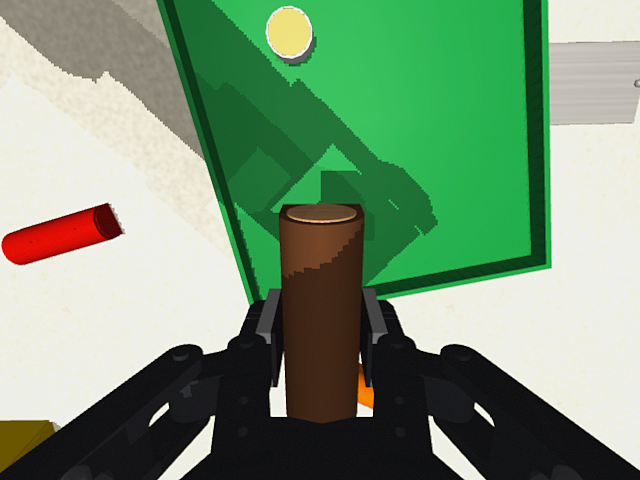

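Request:
jog_arm(plan=[[[0,0,0,0,0,0.38],[0.4,-0.1,0,0,0,0],[0.8,-0.2,0,0,0,0],[0.9,-0.2,0,0,0,0],[0.9,-0.2,0,0,0,0],[0.9,-0.2,0,0,0,0],[0.9,-0.2,0,0,0,0],[0.9,-0.2,0,0,0,0],[0.9,-0.2,0,0,0,0],[0.9,-0.2,0,0,0,0]]])

```text
time_s: 25.7
position: [0.437, -0.0088, 0.1867]
tool_rot: [[0.064, 0.998, -0.003], [0.998, -0.064, 0.001], [0.001, -0.003, -1.0]]
ft_force: [0.3, 0.2, -1.1]
grip_width: 0.0309
```

Request:
jog_arm(plan=[[[0.9,-0.2,0,0,0,0],[0.7,-0.2,0,0,0,0],[0.4,0,0,0,0,0],[0,0,0,0,0,0],[0,0,0,0,0,0],[0,0,0,0,0,0]]])

```text
time_s: 26.3
position: [0.4273, 0.0698, 0.1876]
tool_rot: [[0.065, 0.998, -0.001], [0.998, -0.065, -0.0], [-0.0, -0.001, -1.0]]
ft_force: [-0.2, 0.3, -0.4]
grip_width: 0.0307
```

```bash
python3 - <<'E'
from h import *
p,d,c=snap("wrist","w14"); 
for n in ["bark","dish","block","jar"]: grab("wrist",n,d,c)
go(0.423,0.129,0.015)
E
```

```text
bark 0.94 [281. 204. 368. 423.] 16848 top z 0.217 mean [0.4272 0.078 ] rect [427.2  73.6] 84.4 22.7 86.6
dish 0.92 [370. 102. 443. 181.] 4674 top z 0.0277 mean [0.5023 0.1255] rect [501.1 124.8] 61.7 61.7 59.7
dish 0.65 [ 16.   2. 140.  73.] 6899 top z 0.0242 mean [0.2503 0.2175] rect [253.6 220.3] 49.0 90.2 86.0
block 0.76 [374.   0. 466.  54.] 3803 top z 0.048 mean [0.5051 0.2067] rect [505.5 207.8] 27.9 58.7 86.0
jar 0.96 [488.   0. 620.  50.] 4022 top z 0.0878 mean [0.5903 0.2006] rect [591.  199.8] 10.4 39.3 86.0
pos [0.4274 0.0701 0.1881] yaw_y -3.71 t 26.55 w 0.0308 f [ 0.8  0.1 -0.4]
units [ 1.463 -0.206  4.327]
```

View pics/w14.png

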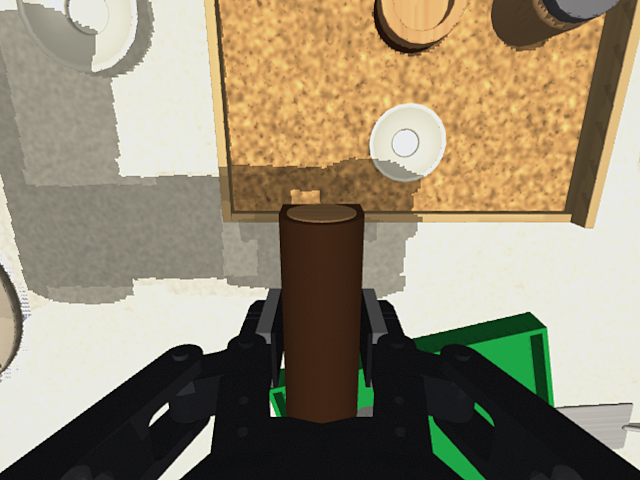

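Request:
jog_arm(plan=[[[0.3,0,0,0,0,0],[0.6,-0.1,0,0,0,0],[0.47,-0.1,0.3,0,0,0],[0.1,0,0.7,0,0,0],[0,0,0.9,0,0,0],[0,0,0.9,0,0,0],[0,0,0.7,0,0,0],[0,0,0.5,0,0,0],[0,0,0.25,0,0,0],[0,0,0,0,0,0]]])

```text
time_s: 27.55
position: [0.4228, 0.1301, 0.0174]
tool_rot: [[0.064, 0.998, -0.002], [0.998, -0.064, -0.0], [-0.0, -0.002, -1.0]]
ft_force: [-0.3, 0.3, -1.3]
grip_width: 0.0309
```

```bash
python3 - <<'E'
from h import *
p,d,c=snap("wrist","w15"); 
for n in ["bark","dish"]: grab("wrist",n,d,c)
go(0.4232,0.1292,0.0138)
E
```

```text
bark 0.63 [280. 205. 368. 424.] 16752 top z 0.0475 mean [0.4232 0.1384] rect [422.8 134.1] 84.0 23.2 86.7
dish 0.96 [436. 244. 583. 374.] 14394 top z 0.0283 mean [0.5064 0.1283] rect [501.4 125. ] 62.6 63.4 23.9
pos [0.4237 0.13   0.019 ] yaw_y -3.66 t 27.7 w 0.0311 f [-0.1  0.2 -1.2]
units [-0.02  -0.013  0.13 ]
```

View pics/w15.png

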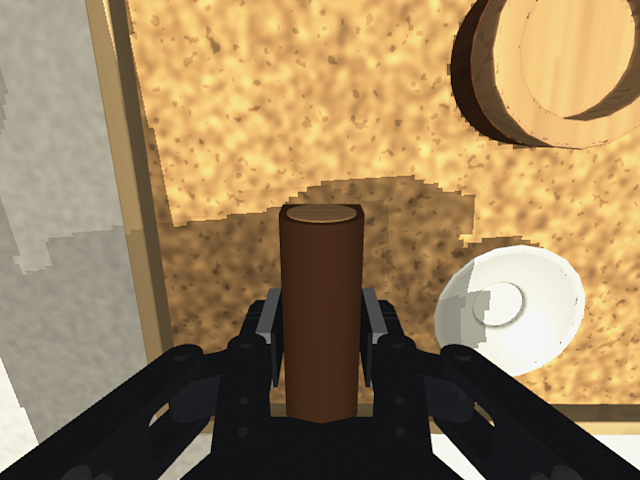

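Request:
jog_arm(plan=[[[-0.02,0,0.06,0,0,0],[0,0,0.05,0,0,0],[0,0,0.03,0,0,0],[0,0,0,0,0,0],[0,0,0,0,0,0]]])

```text
time_s: 28.2
position: [0.4234, 0.1289, 0.0141]
tool_rot: [[0.064, 0.998, 0.002], [0.998, -0.064, -0.0], [0.0, 0.002, -1.0]]
ft_force: [-4.6, -1.3, 23.0]
grip_width: 0.0306
```

Request:
jog_arm(plan=[[[0,0,-0.03,0,0,0],[0,0,0,0,0,0]]])

```text
time_s: 28.4
position: [0.4233, 0.1289, 0.0142]
tool_rot: [[0.064, 0.998, 0.001], [0.998, -0.064, 0.0], [0.0, 0.001, -1.0]]
ft_force: [-2.5, -0.3, 10.7]
grip_width: 0.0308
```

Request:
jog_arm(plan=[[[0,0,0,0,0,0],[0,0,0,0,0,0],[0,0,0,0,0,0],[0,0,-0.1,0,0,0],[0,0,-0.3,0,0,0],[0,0,-0.6,0,0,0],[0,0,-0.9,0,0,0],[0,0,-1,0,0,0],[0,0,-1,0,0,0],[0,0,-0.6,0,0,0]]], grip=0.1)

```text
time_s: 29.4
position: [0.4234, 0.129, 0.1968]
tool_rot: [[0.064, 0.998, 0.004], [0.998, -0.064, 0.0], [0.0, 0.004, -1.0]]
ft_force: [1.0, -0.2, -0.6]
grip_width: 0.0471
```

Request:
jog_arm(plan=[[[0,0,-0.2,0,0,0],[0,0,0,0,0,0],[0,0,0,0,0,0]]])

```text
time_s: 29.7
position: [0.4225, 0.1289, 0.2005]
tool_rot: [[0.064, 0.998, -0.002], [0.998, -0.064, -0.0], [-0.0, -0.002, -1.0]]
ft_force: [0.4, -0.6, -0.1]
grip_width: 0.0469
```

```bash
python3 - <<'E'
from h import *
p,d,c=snap("wrist","w16"); 
for n in ["bark","dish","block"]: grab("wrist",n,d,c)
go(0.4642,-0.175,0.2)
E
```

```text
bark 0.58 [308. 159. 346. 265.] 3571 top z 0.0434 mean [0.4229 0.131 ] rect [422.9 128.7] 90.2 22.6 85.9
bark 0.24 [378.  48. 463. 130.] 5393 top z 0.0477 mean [0.5063 0.2249] rect [506.4 224. ] 58.8 58.5 43.6
dish 0.94 [375. 176. 443. 240.] 3589 top z 0.0273 mean [0.5018 0.1245] rect [500.4 124.6] 61.4 61.0 22.6
dish 0.85 [ 57.  34. 166. 147.] 9803 top z 0.0242 mean [0.2518 0.2427] rect [255.1 239.9] 89.3 88.9 11.1
block 0.92 [379.  47. 465. 131.] 5455 top z 0.0477 mean [0.5062 0.2248] rect [506.1 223.9] 58.3 58.3 43.0
pos [0.4228 0.1289 0.2007] yaw_y -3.67 t 29.9 w 0.0469 f [-0.9 -0.2 -0.9]
units [-7.516  1.52   0.016]
```

View pics/w16.png

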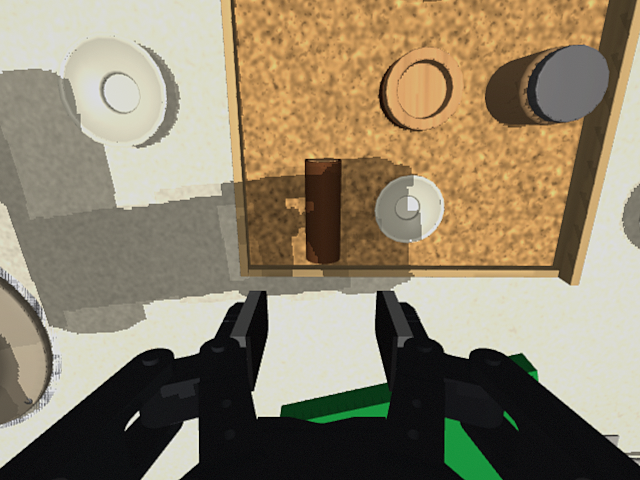

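Request:
jog_arm(plan=[[[-0.4,0.1,0,0,0,0],[-0.8,0.15,0,0,0,0],[-0.9,0.2,0,0,0,0],[-0.9,0.2,0,0,0,0],[-0.9,0.2,0,0,0,0],[-0.9,0.2,0,0,0,0],[-0.9,0.2,0,0,0,0],[-0.9,0.2,0,0,0,0],[-0.6,0.17,0,0,0,0],[-0.3,0.1,0,0,0,0]]], grip=0.4)

```text
time_s: 30.9
position: [0.4726, -0.1767, 0.2009]
tool_rot: [[0.066, 0.998, -0.001], [0.998, -0.066, 0.001], [0.0, -0.001, -1.0]]
ft_force: [0.2, -0.2, 0.2]
grip_width: 0.0595
```

Request:
jog_arm(plan=[[[0,0,0.7,0,0,0],[0,0,0.8,0,0,0],[0,0,0.5,0,0,0],[0,0,0,0,0,0],[0,0,0,0,0,0],[0,0,0,0,0,0]]])

```text
time_s: 31.5
position: [0.4731, -0.1749, 0.1229]
tool_rot: [[0.064, 0.998, 0.002], [0.998, -0.064, -0.001], [-0.001, 0.002, -1.0]]
ft_force: [-0.7, -0.3, 0.5]
grip_width: 0.0596
```

```bash
python3 - <<'E'
from h import *
p,d,c=snap("wrist","w17"); 
for n in ["cup"]: grab("wrist",n,d,c)
go(0.4642,-0.175,0.02)
p,d,c=snap("top","t17")
for n in ["log","dish","block","jar","bark"]: grab("top",n,d,c)
E
```

```text
cup 0.84 [282. 208. 330. 262.] 2307 top z 0.0356 mean [ 0.4642 -0.174 ] rect [ 463.9 -174.5] 34.7 33.5 86.7
pos [ 0.473  -0.175   0.1228] yaw_y -3.65 t 31.6 w 0.0599 f [-0.6 -0.6  0.1]
units [-0.012 -0.225  2.57 ]
log 0.76 [115. 208. 152. 237.] 772 top z 0.0994 mean [0.5138 0.3256] rect [513.8 326.9] 52.5 51.7 28.7
dish 0.91 [216. 107. 256. 138.] 1112 top z 0.0248 mean [0.7592 0.1102] rect [756.1 107.6] 86.9 85.5 43.4
dish 0.87 [211. 216. 240. 245.] 588 top z 0.0286 mean [0.502  0.1308] rect [500.6 128.3] 60.0 59.8 1.7
block 0.89 [166. 214. 196. 242.] 643 top z 0.0489 mean [0.5063 0.2265] rect [506.4 225.6] 57.6 56.9 77.3
jar 0.88 [166. 176. 195. 206.] 582 top z 0.0894 mean [0.5914 0.2208] rect [591.2 221.7] 45.2 44.6 83.7
bark 0.83 [411. 328. 436. 369.] 678 top z 0.0349 mean [ 0.2482 -0.3327] rect [ 247.6 -333.3] 89.8 22.5 16.0
bark 0.66 [480. 210. 512. 253.] 628 top z 0.0342 mean [ 0.5124 -0.4961] rect [ 512.9 -495.2] 23.3 91.0 63.8
bark 0.61 [200. 260. 243. 272.] 591 top z 0.0445 mean [0.422  0.1324] rect [422.5 131.8] 89.3 22.1 87.3
```

View pics/w17.png

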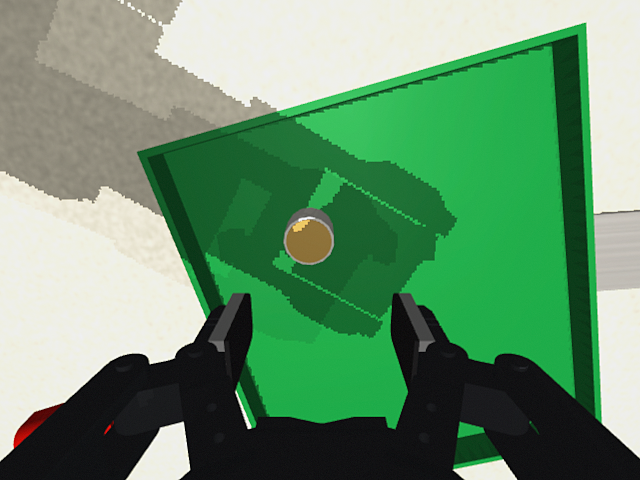

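View pics/t17.png

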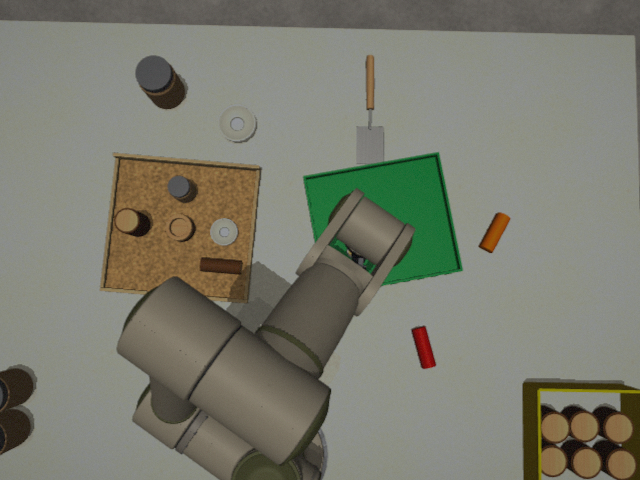

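Request:
jog_arm(plan=[[[0.01,-0.12,0.4,0,0,0],[0,-0.1,0.8,0,0,0],[0,0,0.7,0,0,0],[0,0,0.5,0,0,0],[0,0,0.17,0,0,0],[0,0,0,0,0,0]]])

```text
time_s: 32.5
position: [0.4637, -0.1738, 0.0186]
tool_rot: [[0.064, 0.998, -0.001], [0.998, -0.064, 0.001], [0.001, -0.001, -1.0]]
ft_force: [0.2, -0.6, 0.9]
grip_width: 0.0597
```

Request:
jog_arm(plan=[[[0,0,0,0,0,0],[0,0,0,0,0,0],[0,0,0,0,0,0],[0,0,0,0,0,0],[0,0,0,0,0,0],[0,0,0,0,0,0]]], grip=-1, squeeze=25)

```text
time_s: 33.1
position: [0.4643, -0.1742, 0.0201]
tool_rot: [[0.064, 0.998, 0.002], [0.998, -0.064, -0.001], [-0.001, 0.002, -1.0]]
ft_force: [-1.1, 0.8, 5.7]
grip_width: 0.0339
```

Request:
jog_arm(plan=[[[0,0,-0.1,0,0,0],[0,0,-0.4,0,0,0],[0,0,-0.7,0,0,0],[0,0,-0.7,0,0,0],[0,0,-0.7,0,0,0],[0,0,-0.7,0,0,0],[0,0,-0.6,0,0,0],[0,0,-0.2,0,0,0],[0,0,0,0,0,0]]])

```text
time_s: 34.0
position: [0.464, -0.1739, 0.1836]
tool_rot: [[0.064, 0.998, 0.002], [0.998, -0.064, -0.001], [-0.001, 0.002, -1.0]]
ft_force: [-0.2, -0.2, 0.2]
grip_width: 0.0339
```

```bash
python3 - <<'E'
from h import *
p,d,c=snap("wrist","w18"); 
for n in ["cup"]: grab("wrist",n,d,c)
go(0.49,0.13,0.2)
E
```

```text
cup 0.89 [281. 261. 360. 357.] 6549 top z 0.1977 mean [ 0.463  -0.1727] rect [ 462.7 -173.9] 34.9 34.1 67.7
pos [ 0.4634 -0.1736  0.1819] yaw_y -3.67 t 34.1 w 0.0338 f [-0.1 -0.3 -0.2]
units [ 7.617  0.179 -0.446]
```

View pics/w18.png

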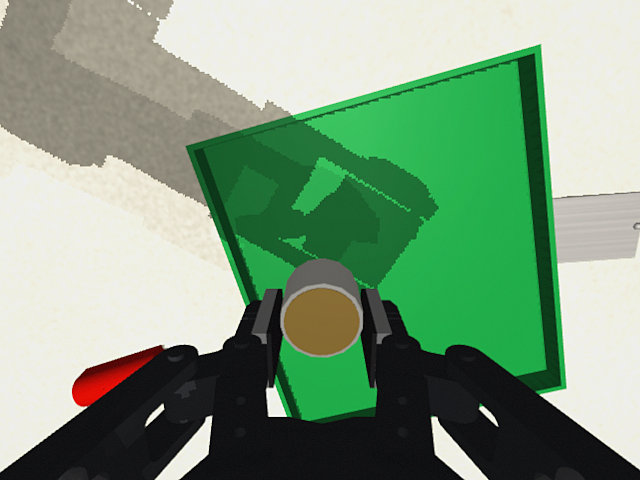

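Request:
jog_arm(plan=[[[0.3,0,-0.1,0,0,0],[0.7,0.05,0,0,0,0],[0.9,0.06,0,0,0,0],[0.9,0.06,0,0,0,0],[0.9,0.06,0,0,0,0],[0.9,0.06,0,0,0,0],[0.9,0.06,0,0,0,0],[0.9,0.06,0,0,0,0],[0.9,0.04,0,0,0,0],[0.5,0,0,0,0,0]]])

```text
time_s: 35.1
position: [0.5009, 0.1394, 0.1861]
tool_rot: [[0.062, 0.998, -0.002], [0.998, -0.062, 0.0], [0.0, -0.002, -1.0]]
ft_force: [-0.2, -0.5, 0.0]
grip_width: 0.0338
```

Request:
jog_arm(plan=[[[0.2,0,0,0,0,0],[0,0,0,0,0,0],[0,0,0,0,0,0],[0,0,0,0,0,0],[0,0,0,0,0,0]]])

```text
time_s: 35.6
position: [0.5023, 0.1435, 0.1869]
tool_rot: [[0.065, 0.998, -0.0], [0.998, -0.065, -0.0], [-0.0, -0.0, -1.0]]
ft_force: [-0.9, 0.2, -0.9]
grip_width: 0.0338
```

```bash
python3 - <<'E'
from h import *
for i in range(2):
    p,d,c=snap("wrist","w19"); 
    for n in ["cup","block"]: grab("wrist",n,d,c)
go(0.507,0.2242,0.08)
E
```

```text
cup 0.71 [279. 262. 364. 357.] 6669 top z 0.2022 mean [0.5017 0.1447] rect [501.6 143.6] 35.0 34.0 84.2
block 0.73 [280.  77. 363. 158.] 5311 top z 0.0479 mean [0.5071 0.2252] rect [506.9 223.9] 59.0 59.2 43.9
cup 0.96 [281. 260. 362. 352.] 6468 top z 0.2022 mean [0.5018 0.1452] rect [501.8 144.1] 34.8 33.3 87.4
block 0.96 [281.  74. 361. 159.] 5201 top z 0.0479 mean [0.507  0.2251] rect [507.  223.8] 59.1 58.8 25.5
pos [0.5023 0.1441 0.187 ] yaw_y -3.68 t 35.9 w 0.0337 f [ 0.   0.5 -0.5]
units [ 2.005 -0.01   2.674]
```

View pics/w19.png

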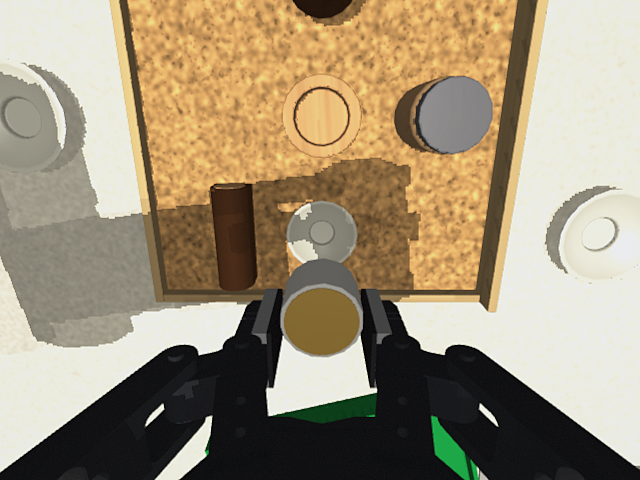

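Request:
jog_arm(plan=[[[0.3,0,0,0,0,0],[0.6,0,0.2,0,0,0],[0.6,0,0.4,0,0,0],[0.4,0,0.6,0,0,0],[0.1,0,0.6,0,0,0],[0,0,0.4,0,0,0],[0,0,0.2,0,0,0],[0,0,0,0,0,0],[0,0,0,0,0,0],[0,0,0,0,0,0]]])

```text
time_s: 36.9
position: [0.5078, 0.2243, 0.0919]
tool_rot: [[0.064, 0.998, 0.002], [0.998, -0.064, 0.0], [0.001, 0.002, -1.0]]
ft_force: [0.1, -0.4, -0.4]
grip_width: 0.0336
```

```bash
python3 - <<'E'
from h import *
p,d,c=snap("wrist","w20"); 
for n in ["cup","block"]: grab("wrist",n,d,c)
go(0.5075,0.2243,0.047)
E
```

```text
cup 0.87 [280. 260. 362. 355.] 6521 top z 0.107 mean [0.5071 0.2253] rect [507.2 224.1] 34.9 33.9 85.7
block 0.68 [268. 202. 375. 295.] 6023 top z 0.0478 mean [0.5074 0.2356] rect [507.1 230.5] 47.3 59.3 88.9
block 0.67 [413. 208. 560. 348.] 13497 top z 0.0878 mean [0.5919 0.2206] rect [592.5 219.2] 47.6 48.2 64.3
pos [0.5076 0.2242 0.0916] yaw_y -3.67 t 37.05 w 0.0337 f [-0.4 -0.3 -0.4]
units [ 0.003 -0.004  1.114]
```

View pics/w20.png

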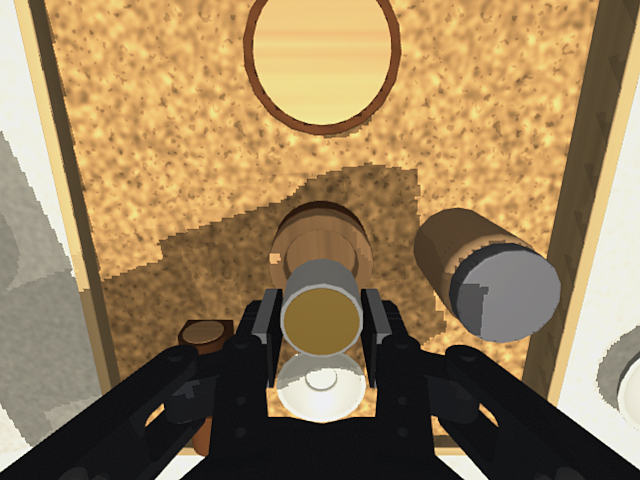

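Request:
jog_arm(plan=[[[0,0,0.3,0,0,0],[0.01,0,0.4,0,0,0],[0,0,0.25,0,0,0],[0,0,0.1,0,0,0],[0,0,0,0,0,0],[0,0,0,0,0,0]]])

```text
time_s: 37.65
position: [0.5076, 0.2246, 0.0492]
tool_rot: [[0.064, 0.998, 0.001], [0.998, -0.064, 0.0], [0.0, 0.001, -1.0]]
ft_force: [-0.4, 0.6, -0.4]
grip_width: 0.034
```

```bash
python3 - <<'E'
from h import *
p,d,c=snap("wrist","w21"); 
for n in ["cup","block"]: grab("wrist",n,d,c)
go(0.5075,0.2243,0.047)
E
```

```text
cup 0.96 [281. 260. 363. 357.] 6647 top z 0.0646 mean [0.5072 0.2257] rect [507.2 224.3] 35.1 33.8 83.8
block 0.73 [254. 219. 388. 359.] 5676 top z 0.048 mean [0.508  0.2405] rect [508.7 225.1] 55.6 59.7 22.2
block 0.5 [206.   1. 441. 145.] 26474 top z 0.0979 mean [0.5132 0.3162] rect [513.2 313.4] 32.5 55.6 86.2
pos [0.5076 0.2246 0.0494] yaw_y -3.67 t 37.8 w 0.0337 f [-0.8  0.1  0.5]
units [-0.008 -0.003  0.061]
```

View pics/w21.png

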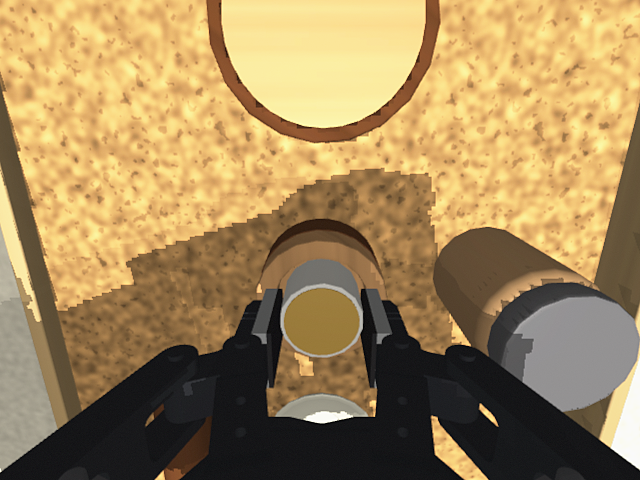

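Already in the hollow, no contact force, about 2 mm to go.

Request:
jog_arm(plan=[[[0,0,0.04,0,0,0],[0,0,0.02,0,0,0],[0,0,0,0,0,0],[0,0,0,0,0,0]]])

```text
time_s: 38.2
position: [0.5075, 0.2246, 0.0471]
tool_rot: [[0.064, 0.998, 0.001], [0.998, -0.064, 0.0], [0.0, 0.001, -1.0]]
ft_force: [-0.4, 0.8, 5.4]
grip_width: 0.0337
```

Request:
jog_arm(plan=[[[0,0,0,0,0,0],[0,0,0,0,0,0],[0,0,0,0,0,0],[0,0,-0.05,0,0,0],[0,0,-0.2,0,0,0],[0,0,-0.4,0,0,0],[0,0,-0.7,0,0,0],[0,0,-0.9,0,0,0],[0,0,-0.9,0,0,0],[0,0,-0.6,0,0,0]]], grip=0.18)

```text
time_s: 39.2
position: [0.5077, 0.2247, 0.1998]
tool_rot: [[0.064, 0.998, 0.004], [0.998, -0.064, 0.001], [0.001, 0.003, -1.0]]
ft_force: [-0.0, -0.2, 0.2]
grip_width: 0.0509
```

Request:
jog_arm(plan=[[[-0.4,0,-0.3,0,0,0],[-0.8,0,0,0,0,0],[-1,0,0,0,0,0],[-1,0,0,0,0,0],[-0.7,0,0,0,0,0],[-0.2,0,0,0,0,0],[0,0,0,0,0,0],[0,0,0,0,0,0],[0,0,0,0,0,0]]])

```text
time_s: 40.1
position: [0.4968, 0.0618, 0.2084]
tool_rot: [[0.063, 0.998, -0.0], [0.998, -0.063, 0.0], [0.0, -0.0, -1.0]]
ft_force: [0.6, 0.5, 0.2]
grip_width: 0.0501
```

```bash
python3 - <<'E'
from h import *
p,d,c=snap("wrist","w22"); 
for n in ["cup","block","jar","bark","dish","log"]: grab("wrist",n,d,c)
go(0.5075,0.2243,0.047)
p,d,c=snap("top","t22")
for n in ["log","dish","block","jar","bark","cup"]: grab("top",n,d,c)
p,d,c=snap("scene","s22")
E
```

```text
cup 0.7 [297.   2. 347.  28.] 1141 top z 0.0626 mean [0.5063 0.2142] rect [506.3 213.3] 13.5 33.0 86.1
block 0.88 [281.   0. 362.  55.] 2222 top z 0.0481 mean [0.5058 0.2076] rect [505.4 208.9] 30.4 58.8 86.1
jar 0.95 [396.   0. 491.  48.] 3189 top z 0.0879 mean [0.5909 0.2021] rect [591.5 201.1] 13.4 42.3 86.3
bark 0.63 [211.  81. 259. 195.] 4533 top z 0.0436 mean [0.4236 0.1307] rect [423.4 128.6] 90.2 23.0 86.3
dish 0.9 [563.  89. 639. 194.] 6596 top z 0.0242 mean [0.7454 0.1031] rect [747.4 102.4] 68.8 89.3 11.6
dish 0.64 [288. 100. 359. 174.] 4127 top z 0.0275 mean [0.5008 0.1255] rect [500.6 124.7] 61.4 61.3 58.2
dish 0.62 [ 0.  0. 62. 69.] 3973 top z 0.0241 mean [0.2736 0.212 ] rect [272.6 214.6] 75.7 28.3 33.1
pos [0.4969 0.0612 0.2085] yaw_y -3.64 t 40.45 w 0.0502 f [ 0.  -0.4 -0.6]
units [4.087 0.007 4.037]
log 0.86 [115. 207. 154. 238.] 792 top z 0.0989 mean [0.5117 0.3274] rect [513.7 326.4] 53.3 52.9 52.5
dish 0.77 [214. 107. 254. 136.] 1116 top z 0.0247 mean [0.7584 0.1069] rect [757.1 107.6] 87.6 86.7 45.5
dish 0.51 [210. 236. 231. 246.] 138 top z 0.0295 mean [0.481  0.1416] rect [481.1 140.5] 42.0 15.6 52.3
jar 0.47 [168. 174. 180. 194.] 151 top z 0.4908 mean [0.5249 0.1212] rect [523.4 121.7] 4.5 18.5 57.7
bark 0.69 [479. 209. 510. 254.] 597 top z 0.0345 mean [ 0.5121 -0.4957] rect [ 513.2 -494.5] 24.6 89.5 60.4
cup 0.55 [101. 151. 261. 302.] 8944 top z 0.0367 mean [0.6499 0.2191] rect [529.6 224.5] 329.8 270.3 86.3
```

View pics/w22.png

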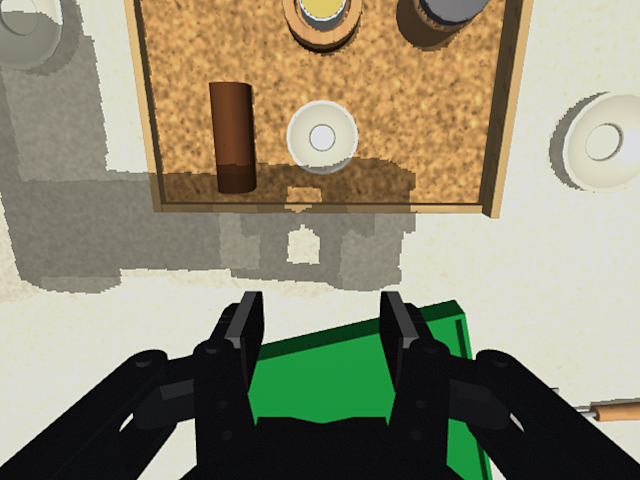

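View pics/s22.png

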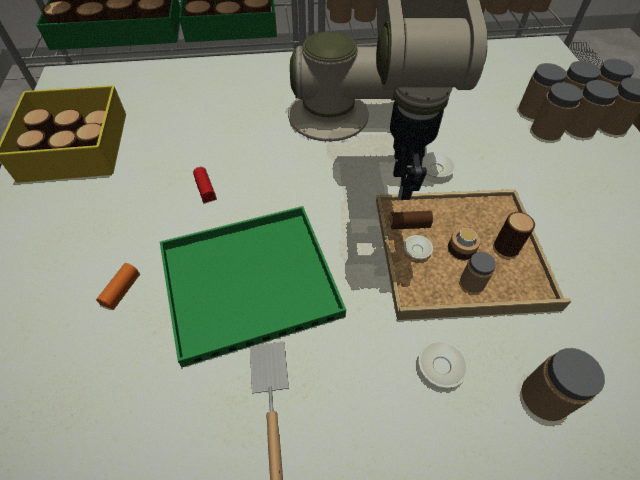

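Request:
jog_arm(plan=[[[-0.5,0,0,0,0,0],[-0.9,0,0,0,0,0],[-1,0,0,0,0,0],[-1,0,0,0,0,0],[-1,0,0,0,0,0],[-0.6,0,0,0,0,0],[-0.2,0,0,0,0,0],[0,0,0,0,0,0],[0,0,0,0,0,0]]])

```text
time_s: 41.75
position: [0.4836, -0.1458, 0.2085]
tool_rot: [[0.063, 0.998, -0.0], [0.998, -0.063, 0.0], [0.0, -0.0, -1.0]]
ft_force: [0.1, 0.3, -0.5]
grip_width: 0.0503
```

```bash
python3 - <<'E'
from h import *
p,d,c=snap("top","t23")
for n in ["log","dish","block","jar","bark","cup"]: grab("top",n,d,c)
cv2.imwrite("pics/t23c.png",cv2.resize(p[140:310,90:270,::-1],None,fx=3,fy=3))
E
```

```text
log 0.88 [117. 208. 154. 240.] 808 top z 0.0991 mean [0.5121 0.3274] rect [513.2 327.5] 53.0 53.8 29.1
dish 0.94 [217. 108. 256. 139.] 1052 top z 0.0247 mean [0.7602 0.1066] rect [757.8 107.2] 86.3 81.7 46.6
dish 0.67 [154. 320. 191. 346.] 488 top z 0.0252 mean [0.2788 0.2245] rect [277.8 172. ] 63.0 200.7 8.4
dish 0.61 [210. 218. 236. 247.] 605 top z 0.028 mean [0.5    0.1297] rect [500.  127.6] 58.9 61.3 62.5
block 0.94 [164. 213. 192. 242.] 431 top z 0.0496 mean [0.5055 0.2251] rect [506.4 225.9] 57.1 57.3 0.8
jar 0.83 [168. 174. 193. 201.] 558 top z 0.0893 mean [0.5914 0.2215] rect [591.4 221.5] 44.9 46.2 0.3
jar 0.6 [170. 218. 187. 236.] 229 top z 0.0642 mean [0.5056 0.226 ] rect [506. 225.] 31.6 32.0 2.2
bark 0.91 [199. 260. 243. 272.] 577 top z 0.0449 mean [0.4223 0.1307] rect [421.9 131.8] 90.0 25.4 87.1
bark 0.77 [476. 212. 511. 254.] 665 top z 0.0343 mean [ 0.5123 -0.496 ] rect [ 513.5 -494.6] 24.8 90.6 63.2
bark 0.59 [412. 328. 434. 369.] 632 top z 0.0338 mean [ 0.2472 -0.332 ] rect [ 247.2 -331.9] 91.0 24.9 18.8
cup 0.48 [169. 218. 186. 237.] 200 top z 0.0643 mean [0.5047 0.2267] rect [505. 227.] 32.6 29.4 58.0
```

View pics/t23c.png

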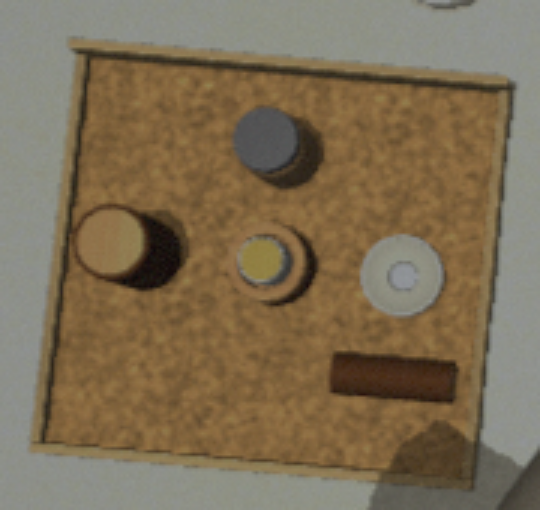

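The top view confirms the layout: jar behind the block, cup in its hollow, bark in front of the dish and parallel to the front edge.

```bash
python3 -c "
from rig import close_job; print(close_job())"
```

```text
the job is handed in; nothing more can be done
None
```

I laid out the set in the order you asked: block, jar, half-log hide, then the jelly cup into the block's hollow. I handed it in at about 42 s of the 115 s, with the gripper clear and nothing touched.

| Check (wrist camera unless noted) | Measured | Wanted |
|---|---|---|
| Block from log–dish midpoint | within about 1 mm | 0 |
| Jar behind block, centre to centre | about 85 mm (gap about 3 cm), in line | 86 mm |
| Hide in front of dish, centre to centre | about 78 mm (gap about 3 cm), in line to about 1 mm | 78 mm |
| Hide angle | within 0.5° of the tray (top camera 0.8°) | parallel |
| Cup top height | about 60 mm, so seated in the hollow | 60 mm |

- **Camera disagreement:** the top camera reads y about 3 mm higher than the wrist camera for the log, dish and hide, and about 1.5 mm higher for the block. By its readings the block sits 1–2 mm from the midpoint, nearer the dish. The wrist camera agrees with the arm's own position, so I placed by it.
- **Force:** setting the hide down pressed it at 23 N, which I eased to about 11 N before letting go. All other contacts I saw reported stayed below 8 N.
- **Log and dish:** neither moved, to within the 1–2 mm scatter of the top camera. No check failed.

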